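# Turn a brake pad lining-up with the flat lifter and square it to the fence

### The job

A brake pad lies lining-down on the green inspection mat. Take the flat lifter from the blue tray, slide its blade along the mat under the pad's overhanging long edge and tip the pad over so that its lining faces up; then push it with the lifter flush against the fence's orange face, seat it for a second with a steady 10 N on the fence (over what sliding it takes), leave it resting there, and lay the lifter flat in the tray again. Work with a light hand, keep the gripper off the pad, and leave everything else where it is.

Things in the scene. Friction and masses are not known exactly. Their poses are not given: they have to be found in the camera images.
- pad_center (a point): middle of the brake pad (half of its 9 mm thickness). Bare metal plate 100 (x) by 80 (y) by 5 mm; bonded to it a dark lining 84 by 60 by 4 mm, so the plate overhangs it 10 mm along both long edges, leaving a 4 mm gap over the mat. About 0.28 kg. z points from lining to plate: up at first, down once turned over. Its y starts within 0.2 rad of the rails', 180 to 230 mm before them
- fence_rails: two slotted rails, 150 mm long, 4 high, carrying the aluminium fence (236 mm long, 14 high), clamped in a new place each time. Its orange face strip is sprung: 1 mm per 5 N. Origin: on the mat's top midway between the rails, the mean place of that face; the real one is within 20 mm either way along y (see or feel it). x along the face, z up, y from the mat into the fence
- board: inspection board fixed to the table: 260 (x) by 390 (y) by 10 mm, grey, with a 3 mm green rubber mat (244 by 374 mm), its top 13 mm over the table. Origin at the centre of its underside, axes parallel to the rails', whose origin is 115 mm ahead along y. Friction about 1 on the rubber, 0.6 elsewhere
- lifter_grip (a point): middle of the lifter's brown wooden handle (84 mm long, 22 mm wide, 26 mm high, flat sides; 52 mm above the underside of the blade). The lifter's y axis points from the handle to the blade's nose, z up when it lies flat. Mass about 0.13 kg
- lifter_blade (a point): middle of the lifter's flat steel blade, 60 mm wide (x), 76 mm long (y), 2.5 mm thick, its straight square nose 38 mm ahead of this point and 88 mm ahead of the grip point, the blade's underside 52 mm below it. A bent shank joins it to the handle above and behind. The lifter lies stably on its blade. Grip the handle firmly: the pad's weight tries to turn it in the fingers
- tray: the blue plastic lifter tray on the table, fixed: 124 by 204 mm outside, 12 mm high, walls and floor 4 mm thick. Origin at the centre of its underside, y along its length. The lifter starts in it, its blade towards the tray's +y end
- gauge_block: bystander: steel block 30 by 45 by 20 mm on the mat, near the edge; its origin is the centre of its underside
- sprocket: bystander: dark sprocket, 84 mm across, on the table
- bearing_ring: bystander: steel ring, 68 mm across, 14 mm high
- air_cylinder: bystander: small pneumatic cylinder, about 190 mm long, 38 mm high
- wrench: bystander: wrench lying on the table
- marking_jar: bystander: small white jar with a yellow cap, 44 mm across, 55 mm high

How it is judged (in metres and radians):
On the way, in this order (a step that is already met when the one before it is completed fails the run):
1. the pad is tipped up on the lifter (angle between pad_center's own z axis and vertical above 0.5 rad and contact force between lifter and pad above 0.2 N), for 0.1 s.
2. the pad lies on the mat, lining up (angle between pad_center's own z axis and vertical above 3.09 rad and linear speed of pad below 0.02 m/s and height (world z) of pad_center below 0.025 m), for 0.2 s.
3. the pad is flush against the fence and pressed home with about 10 N (angle between the y axis of pad_center and the y axis of fence_rails, either way round below 0.04 rad and contact force between pad and fence_rails between 7 and 13 N), for 0.4 s.
At the end, for the whole second after the job is handed in: The pad lies lining-up on the mat, its long edge still resting against the sprung face of the fence (over 0.3 N) and parallel to it within 0.04 rad, its middle within 60 mm of the fence's middle; the lifter lies flat on the floor of the blue tray; both are at rest (angle between pad_center's own z axis and vertical above 3.09 rad and contact force between pad and fence_rails above 0.3 N and angle between the y axis of pad_center and the y axis of fence_rails, either way round below 0.04 rad and y of pad_center in the frame of fence_rails above -0.065 m and x of pad_center in the frame of fence_rails between -0.06 and 0.06 m and x of lifter_blade in the frame of tray between -0.035 and 0.035 m and y of lifter_blade in the frame of tray between -0.06 and 0.06 m and z of lifter_blade in the frame of tray below 0.01 m and angle between lifter_blade's own z axis and vertical below 0.06 rad and linear speed of each of lifter, pad below 0.02 m/s); the robot touches nothing.
It fails at once if the gripper touches the pad (contact force between any of the fingers, the arm and pad above 0.3 N).
It fails at once if the lifter is forced against the pad (contact force between lifter and pad above 25 N).
It fails at once if the lifter is pressed hard on the board (contact force between lifter and board above 30 N).
It fails at once if the pad is pressed on the fence with over 22 N (contact force between pad and fence_rails above 22 N).
It fails at once if a bystander is moved over 15 mm (distance of any of gauge_block, sprocket, bearing_ring, air_cylinder, wrench, marking_jar from where it was at the start of the episode above 0.015 m).
It also fails if it takes over 72 s, if anything falls off the work surface, if the arm or the gripper's body presses on something with over 40 N, if the wrist force passes 120 N, or if a joint passes its speed limit or range.

### The arm

A 7-joint arm with a two-finger parallel gripper is mounted at the origin on the work surface. World frame = base frame: x ahead of the robot, y to its left, z up, the work surface at z = 0. Lengths are in mm, angles in rad, forces in N, time in s.
With the tool pointing down it reaches from about 400 to 875 mm from the base axis. Payload 4.4 kg.
Tool frame: the origin (TCP) lies at the very end of the fingers, on their centre line; the grasp point (between the pads) lies 19 mm behind it; z points along the fingers, x is the direction in which the jaws open and shut, and the axes are right-handed (so a half turn about z gives the same grasp; the last joint's range is limited). The gripper opens to 85 mm and grips with 20 to 120 N. Pads are 22 mm wide; open, the fingers measure 114 mm over their backs; the gripper's body (76 mm by 85 mm) begins 54 mm behind the grasp point. The pads swing forward as they close: fully open they stand 13 mm farther back than shut.
Start: joints at [-1.279, 0.628, 0.038, 1.517, -0.027, 0.996, -0.02], TCP at [227.616, 608.859, 202.313] pointing down, gripper open.
Joint ranges: [-3.06, 3.06], [-0.37, 2.12], [-1.25, 1.32], [0.18, 2.47], [-1.1, 4.24], [0.23, 1.98], [-2.94, 2.94]. Speed limits (rad/s): [2.57, 2.57, 3.14, 3.14, 3.14, 3.14, 3.14].

### API

Orientations are given as [roll, pitch, yaw] about the fixed x, y, z axes, in that order (R = Rz(yaw) Ry(pitch) Rx(roll)).
In Python, from cell import ctrl, get_image, job, models gives the robot as it stands.
- The arm moves only by the tool move_arm, never from a script. Its argument "moves" is a list that holds one entry, the list of rows, each a list of 6 numbers: the shift along the tool's x, y, z in m, then the turn, a rotation vector about the tool's x, y, z in rad. A call has 1 to 20 rows; each row is the pose to reach, as a shift and turn from the pose commanded when the call began, along the tool's axes at that moment; what a row does not reach only later rows make up. A row lasts 1/8 s, in which the tool goes at most 62.5 mm and 10.7 degrees, less where a joint would pass 70% of its speed; a pose out of reach is approached as far as the arm can. A call with a gripper value outside its range is refused whole. "jaw" is the opening, from 0 (shut) to 1 (fully open), set as the call begins (left out, the last holds). The fingers move at their own pace and stop on an object; the grip force is fixed at half the most. Time passes only in rows, so rows that repeat a pose let the fingers close. It gives the time, the measured TCP pose, the force and the opening at its end, in the units of the state.
- ctrl.read_state(): the state, without advancing time (a new reading comes with each control period).
- get_image(name): name is "side" or "top"; returns a dict with "color" (384x512x3 uint8, blue, green, red), "fov_y" (degrees; the focal length in pixels is half the picture's height over the tangent of half this angle, whatever the lens; pixels are square), "cx", "cy" (the principal point, pixels), "k1" (the pictures are not rectified: a ray, as slopes to the right and down, at radius r is drawn at 1 + k1 r^2 times it, then the intrinsics apply), "origin" and "orientation" of the camera in the world. Camera axes: x right, y up, looking along -z (the intrinsics and any distortion apply to the point x, -y, -z); pixel columns grow to the right and rows downward; lengths in mm; the calibration is good to about 2 mm. A picture is of the moment at which its call begins. There is no depth.
- job.finish_job(): hands the job in, once; it reports no verdict.
Trained networks look in the newest picture that a camera, given by its name, has taken for a name from the list of things; names that differ only in an ending like _2 or _b are one class to them, and where a whole thing is asked for, a point or a joint stands for the part that bears it (a point fixed in the world has none). Each returns a list of dicts, best first, with "score" (0 to 1); they miss things now and then, are a little off and sometimes report something else, mostly with a low value. They report only what shows in the picture. A call takes as long as a camera call.
- models.cut_out(camera, thing): "pixels" (384x512 bool, what is visible of it) and "uv" ([column, row] in pixels, amid what is visible of it).
- models.place_of(camera, thing): "uv" ([column, row] in pixels: a listed point, or the origin of a listed thing).
The state is a dict: "clock": time; "qpos": joint angles; "qd": joint speeds; "tau": joint torques, N m; "eef_pos": TCP position; "tool_rot": TCP orientation; "force": force on the tool from outside, world axes, zero at the start; "torque": the same for the moment, N m; "width": finger opening in mm.
Only numpy, scipy, OpenCV 4.12 (cv2) and the standard library are available. Lean on these libraries where they do the work, as an engineer would, in place of code of your own. Each camera call takes 0.05 s, during which the arm holds its last target.

## Working session

There is one attempt and no reset: what is moved stays moved. The work goes in short steps, Python scripts to look and compute and a tool call to move; the robot and the scene stay as the last step left them, time stands still between calls to the robot, and variables do not carry over. Pictures are saved under pics/ and viewed, and the job is handed in when it is done.

Besides the shell and the picture viewer there is one more tool, called after "Emit:" in YAML: its name, and indented under it one key for each argument. move_arm: Moves the arm, as the interface text tells. Its arguments: {"type":"object","properties":{"moves":{"type":"array","items":{"type":"array","items":{"type":"array","items":{"type":"number"}}}},"jaw":{"type":"number"}},"required":["moves"]}

```bash
ls -la; mkdir -p pics; python3 - <<'E'
from cell import ctrl,get_image,job,models
import cv2
s=ctrl.read_state();print(s)
for n in("side","top"):
    d=get_image(n);cv2.imwrite(f"pics/{n}0.png",d["color"])
    print(n,{k:v for k,v in d.items() if k!="color"})
    for t in["pad_center","fence_rails","board","lifter_grip","lifter_blade","tray","gauge_block","marking_jar"]:
        r=models.place_of(n,t);print(t,[(x["score"],x["uv"]) for x in r[:2]])
E
```

```text
total 12
drwxr-xr-x  3 agent agent 4096 Dec  6 21:05 .
drwxr-xr-x 23 root  root  4096 Dec  6 21:05 ..
drwxr-xr-x  2 agent agent 4096 Dec  6 21:05 pics
{'clock': 0.0, 'qpos': array([-1.27882303,  0.62932907,  0.0384375 ,  1.5183588 , -0.02698498,
        0.99631027, -0.019994  ]), 'qd': array([-0.00103304,  0.00182978,  0.00064918, -0.00064414, -0.00070517,
        0.0003034 , -0.00056775]), 'tau': array([ 6.48657096e-04, -5.63399649e+01,  1.22680161e+00, -1.93431598e+01,
        1.10458047e-02,  1.06858570e-02, -2.42192391e-05]), 'eef_pos': array([227.36117624, 608.21610544, 201.40306256]), 'tool_rot': array([3.14155874e+00, 1.88728899e-03, 1.21304098e+00]), 'force': array([-0.2175891 , -0.14076448, -1.02281539]), 'torque': array([-0.00024808,  0.03251358, -0.03940595]), 'width': 85.36864395633297}
side {'fov_y': 49.62842882525128, 'cx': 248.9459756709932, 'cy': 192.13291646592128, 'k1': 0.03567395525656117, 'origin': array([ 237.51024836, -648.71818576,  884.93004749]), 'orientation': array([ 0.73903032,  0.00595085, -0.36750612])}
pad_center [(0.89, [280.5, 198.8])]
fence_rails [(0
[... 192 characters left out ...]
5.7])]
tray [(0.93, [313.7, 313.5])]
gauge_block [(0.72, [283.4, 194.8]), (0.57, [317.9, 209.1])]
marking_jar [(0.59, [371.9, 270.6])]
top {'fov_y': 48.8755727787251, 'cx': 257.62649229079335, 'cy': 191.04498245376323, 'k1': -0.1440171678652526, 'origin': array([ 394.40100681,   39.78895006, 1358.10044577]), 'orientation': array([ 0.08558599, -0.00583273, -1.54482318])}
pad_center [(0.64, [254.4, 164.0])]
fence_rails [(0.9, [193.0, 174.3])]
board [(0.58, [231.8, 170.5]), (0.57, [143.5, 172.9])]
lifter_grip [(0.61, [370.0, 184.2])]
lifter_blade [(0.83, [353.2, 191.9])]
tray [(0.9, [357.9, 190.3])]
gauge_block [(0.46, [276.5, 141.3])]
marking_jar [(0.7, [141.8, 172.1]), (0.65, [345.2, 138.7])]
```

View pics/side0.png

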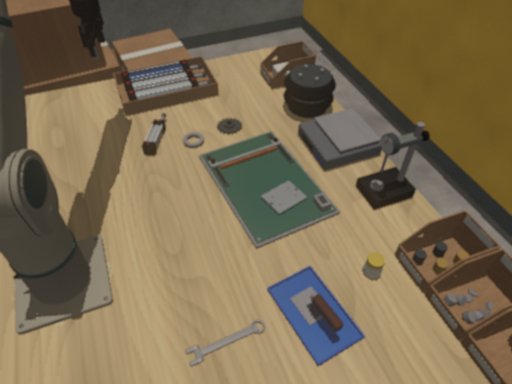

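View pics/top0.png

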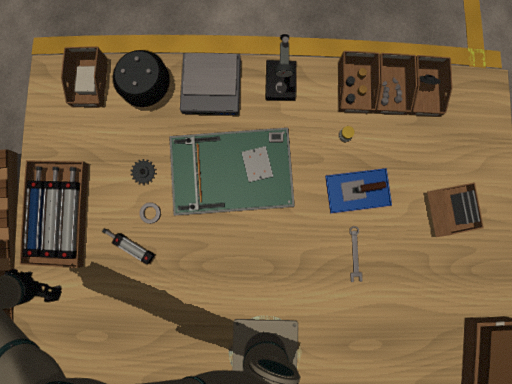

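```bash
cat > h.py <<'E'
import numpy as np,cv2
from scipy.spatial.transform import Rotation as Ro
from cell import ctrl,get_image,job,models
def cam(n):
    d=get_image(n);d['R']=Ro.from_euler('xyz',d['orientation']).as_matrix();d['f']=192/np.tan(np.radians(d['fov_y']/2));return d
def proj(d,P):
    P=np.atleast_2d(P);c=(P-d['origin'])@d['R'];x=c[:,0]/-c[:,2];y=-c[:,1]/-c[:,2]
    s=1+d['k1']*(x*x+y*y);return np.c_[d['cx']+d['f']*x*s,d['cy']+d['f']*y*s]
def unproj(d,uv,z):
    uv=np.atleast_2d(uv).astype(float);xd=(uv-[d['cx'],d['cy']])/d['f'];x=xd.copy()
    for _ in range(30): x=xd/(1+d['k1']*(x**2).sum(1,keepdims=True))
    v=np.c_[x[:,0],-x[:,1],-np.ones(len(x))]@d['R'].T
    t=(z-d['origin'][2])/v[:,2];return d['origin']+v*t[:,None]
def crop(d,u0,v0,u1,v1,name,s=None,lines=()):
    im=d['color'];s=s or min(800//(u1-u0),600//(v1-v0))
    c=cv2.resize(im[v0:v1,u0:u1],None,fx=s,fy=s,interpolation=cv2.INTER_CUBIC)
    for pts in lines:
        p=((proj(d,pts)-[u0,v0]+.5)*s).astype(int);cv2.polylines(c,[p],False,(255,0,255),1)
    cv2.imwrite('pics/'+name,c)
E
python3 - <<'E'
from h import *
a=cam('top');b=cam('side')
crop(a,160,120,305,225,'tb.png');crop(a,315,160,405,220,'tt.png')
crop(b,195,130,345,245,'sb.png');crop(b,260,260,370,365,'st.png')
for t,z in[('pad_center',17.5),('fence_rails',13),('lifter_grip',56),('lifter_blade',5),('tray',0),('gauge_block',13),('marking_jar',0),('board',0)]:
    for d,n in((a,'top'),(b,'side')):
        for r in models.place_of(n,t)[:2]: print(t,n,r['score'],unproj(d,r['uv'],z)[0].round())
E
```

```text
pad_center top 0.68 [589.  44.  18.]
pad_center side 0.63 [597.  54.  18.]
fence_rails top 0.88 [563. 240.  13.]
fence_rails side 0.69 [557. 238.  13.]
fence_rails side 0.59 [ 528. -277.   13.]
lifter_grip top 0.73 [ 528. -304.   56.]
lifter_grip side 0.81 [ 534. -317.   56.]
lifter_blade top 0.73 [ 517. -273.    5.]
lifter_blade side 0.62 [ 525. -278.    5.]
tray top 0.56 [ 526. -291.    0.]
tray side 0.69 [ 520. -296.    0.]
gauge_block top 0.71 [684. -19.  13.]
gauge_block top 0.28 [589.  42.  13.]
marking_jar top 0.52 [ 694. -243.    0.]
marking_jar top 0.4 [597.  41.   0.]
marking_jar side 0.87 [ 717. -238.    0.]
board top 0.79 [575. 120.   0.]
board side 0.79 [571. 116.   0.]
board side 0.45 [573. 404.   0.]
```

View pics/tb.png

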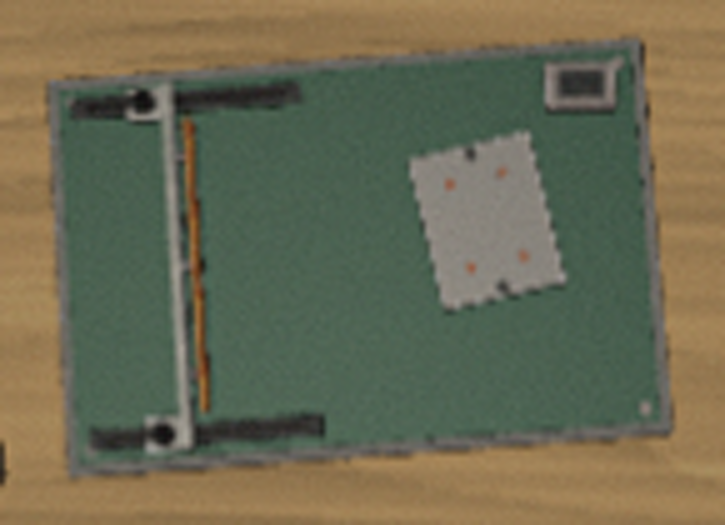

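View pics/tt.png

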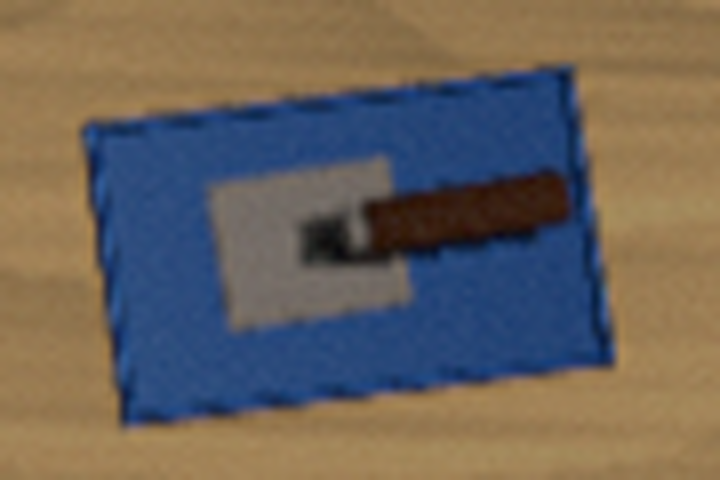

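View pics/sb.png

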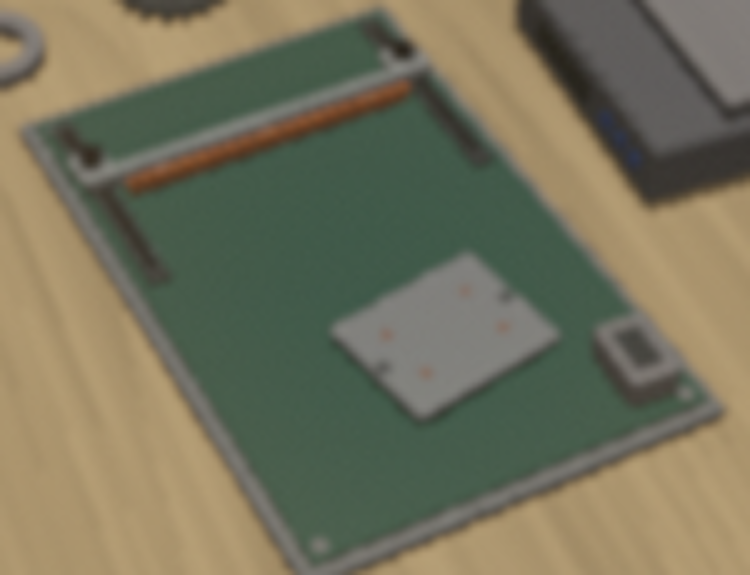

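View pics/st.png

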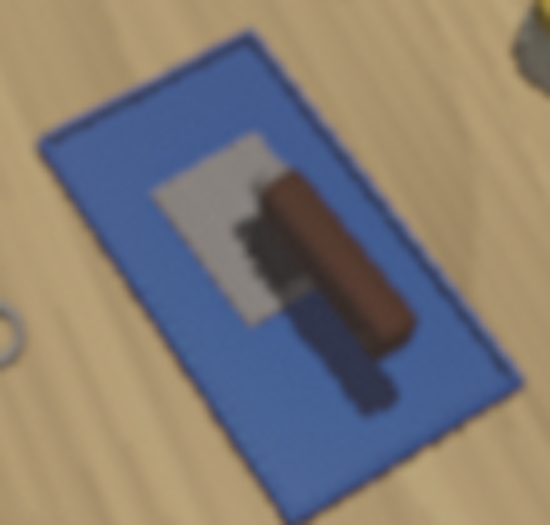

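```bash
cat > fit.py <<'E'
from h import *
from scipy.optimize import least_squares
a=cam('top');b=cam('side')
T=lambda p:np.array(p)/5+[160,120]-.4
TT=lambda p:np.array(p)/8+[315,160]-.45
S=lambda p:np.array(p)/5+[195,130]-.4
ST=lambda p:np.array(p)/5+[260,260]-.4
def rect(cs,hx,hy): return [(i*hx,j*hy) for i,j in cs]
obs={
'board':(10,130,195,[(1,1),(1,-1),(-1,-1),(-1,1)],T([(50,85),(640,40),(671,430),(72,475)]),[(1,1),(-1,1),(1,-1)],S([(378,8),(22,128),(722,408)])),
'pad':(22,50,40,[(1,1),(1,-1),(-1,-1),(-1,1)],T([(410,158),(528,132),(566,280),(447,310)]),[(1,1),(1,-1),(-1,-1),(-1,1)],S([(470,250),(562,332),(425,422),(330,330)])),
'tray':(12,62,102,[(1,1),(1,-1),(-1,-1),(-1,1)],TT([(82,125),(573,67),(613,362),(122,425)]),[(1,1),(-1,1),(-1,-1),(1,-1)],ST([(250,32),(40,147),(292,522),(522,382)])),
'blade':(6.5,30,38,[(1,1),(1,-1),(-1,-1),(-1,1)],TT([(207,187),(388,158),(411,302),(230,330)]),[(-1,1),(1,1),(-1,-1)],ST([(152,188),(258,133),(252,325)])),
}
def run(which):
  for k,(z,hx,hy,ca,pa,cb,pb) in obs.items():
    def res(q,full=False):
        r=[]
        for d,c,p,w in((a,ca,pa,'t'),(b,cb,pb,'s')):
            if w not in which: continue
            L=np.array(rect(c,hx,hy));co,si=np.cos(q[2]),np.sin(q[2])
            W=np.c_[q[0]+co*L[:,0]-si*L[:,1],q[1]+si*L[:,0]+co*L[:,1],np.full(len(L),z)]
            r.append((proj(d,W)-p).ravel())
        return np.concatenate(r)
    o=least_squares(res,[550,50,0.1]);print(which,k,o.x.round(3),'rms',np.sqrt((o.fun**2).mean()).round(2))
for w in('t','s','ts'):run(w)
for d,f,p in((a,'t',T([(188,120),(205,410),(163,85),(187,447)])),(b,'s',S([(410,90),(128,190)]))):
    for z in(17,27,31): print(f,z,unproj(d,p,z).round(1).tolist())
E
python3 fit.py
```

```text
t board [5.73927e+02 1.22093e+02 1.01000e-01] rms 0.76
t pad [5.9732e+02 3.8795e+01 2.6600e-01] rms 0.27
t tray [ 5.21882e+02 -2.89982e+02  1.46000e-01] rms 0.29
t blade [ 5.21924e+02 -2.74598e+02  1.76000e-01] rms 0.14
s board [5.75080e+02 1.20814e+02 9.90000e-02] rms 0.89
s pad [6.00939e+02 3.77700e+01 2.84000e-01] rms 0.37
s tray [ 5.23902e+02 -2.93891e+02  1.50000e-01] rms 0.97
s blade [ 5.26426e+02 -2.75696e+02  1.65000e-01] rms 0.26
ts board [5.74537e+02 1.21574e+02 1.00000e-01] rms 0.85
ts pad [5.99356e+02 3.81080e+01 2.75000e-01] rms 0.56
ts tray [ 5.23342e+02 -2.92726e+02  1.49000e-01] rms 0.91
ts blade [ 5.24585e+02 -2.75390e+02  1.67000e-01] rms 0.62
t 17 [[658.2, 234.0, 17.0], [471.1, 215.7, 17.0], [680.9, 251.3, 17.0], [447.2, 226.3, 17.0]]
t 27 [[656.2, 232.6, 27.0], [470.5, 214.3, 27.0], [678.8, 249.7, 27.0], [446.8, 224.9, 27.0]]
t 31 [[655.5, 232.0, 31.0], [470.3, 213.8, 31.0], [677.9, 249.1, 31.0], [446.7, 224.4, 31.0]]
s 17 [[665.3, 235.8, 17.0], [472.5, 215.2, 17.0]]
s 27 [[660.3, 225.6, 27.0], [469.8, 205.3, 27.0]]
s 31 [[658.4, 221.5, 31.0], [468.7, 201.3, 31.0]]
```

```bash
cat > plan.py <<'E'
import json,sys,numpy as np
from scipy.spatial.transform import Rotation as Ro
# usage: plan.py 'x,y,z,yaw[,pitch]' ...   pitch: nose-up rotation about lifter x
def R(yaw,p=0): return Ro.from_euler('z',yaw)*Ro.from_euler('x',np.pi+p)
def load():
    try: c=json.load(open('cmd.json'));return np.array(c['p']),Ro.from_quat(c['q'])
    except Exception: return np.array([227.616,608.859,202.313]),R(1.213)
if __name__=='__main__':
    p,q=load();out=[]
    for a in sys.argv[1:]:
        v=list(map(float,a.split(',')));t=np.array(v[:3]);r=R(*v[3:])
        row=np.r_[q.inv().apply(t-p)/1000,(q.inv()*r).as_rotvec()].round(4);out.append(row);print(row.tolist())
    pn=p+q.apply(row[:3])*1000;qn=q*Ro.from_rotvec(row[3:])
    json.dump({'p':pn.tolist(),'q':qn.as_quat().tolist()},open('cmd.json','w'));print('->',pn.round(2),qn.as_euler('xyz').round(4))
E
python3 plan.py 500,150,200,0.7 533,-325,110,0.167
python3 - <<'E'
from h import *
a=cam('top');b=cam('side')
g=np.array([532.9,-324.7]);u=np.array([-np.sin(.167),np.cos(.167)]);w=np.array([np.cos(.167),np.sin(.167)])
H=[[*(g+i*11*w+j*42*u),69] for i,j in((1,1),(1,-1),(-1,-1),(-1,1),(1,1))]
B=[[*(np.array([524.6,-275.4])+i*30*w+j*38*u),6.5] for i,j in((1,1),(1,-1),(-1,-1),(-1,1),(1,1))]
crop(a,315,160,405,220,'tt1.png',lines=[H,B]);crop(b,260,260,370,365,'st1.png',lines=[H,B])
E
```

```text
[-0.3344, 0.4158, 0.0023, -0.0, -0.0, 0.513]
[-0.7678, 0.6131, 0.0923, -0.0, -0.0, 1.046]
-> [ 533.   -325.03  110.01] [3.1416 0.     0.167 ]
```

View pics/tt1.png

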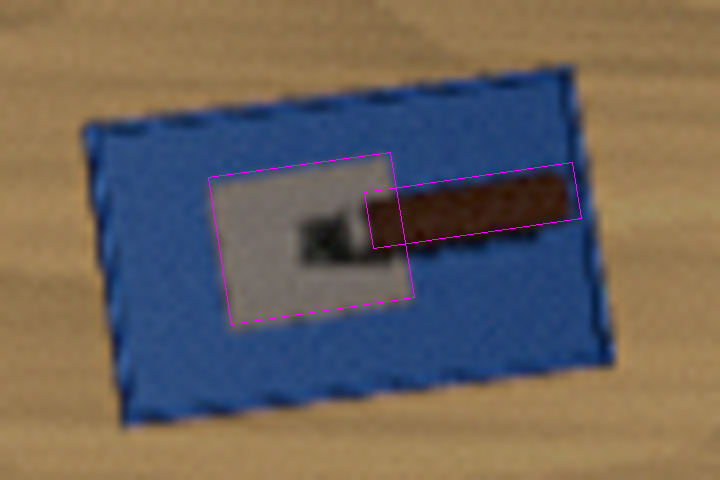

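View pics/st1.png

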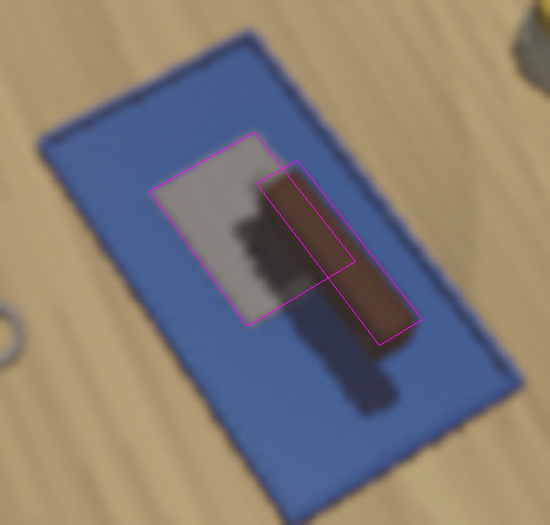

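Emit:
move_arm:
  moves:
    - [[-0.3344, 0.4158, 0.0023, 0, 0, 0.513], [-0.3344, 0.4158, 0.0023, 0, 0, 0.513], [-0.3344, 0.4158, 0.0023, 0, 0, 0.513], [-0.3344, 0.4158, 0.0023, 0, 0, 0.513], [-0.3344, 0.4158, 0.0023, 0, 0, 0.513], [-0.3344, 0.4158, 0.0023, 0, 0, 0.513], [-0.3344, 0.4158, 0.0023, 0, 0, 0.513], [-0.3344, 0.4158, 0.0023, 0, 0, 0.513], [-0.3344, 0.4158, 0.0023, 0, 0, 0.513], [-0.7678, 0.6131, 0.0923, 0, 0, 1.046], [-0.7678, 0.6131, 0.0923, 0, 0, 1.046], [-0.7678, 0.6131, 0.0923, 0, 0, 1.046], [-0.7678, 0.6131, 0.0923, 0, 0, 1.046], [-0.7678, 0.6131, 0.0923, 0, 0, 1.046], [-0.7678, 0.6131, 0.0923, 0, 0, 1.046], [-0.7678, 0.6131, 0.0923, 0, 0, 1.046], [-0.7678, 0.6131, 0.0923, 0, 0, 1.046], [-0.7678, 0.6131, 0.0923, 0, 0, 1.046], [-0.7678, 0.6131, 0.0923, 0, 0, 1.046], [-0.7678, 0.6131, 0.0923, 0, 0, 1.046]]
  jaw: 0.6

```text
clock: 4.5
eef_pos: [533.6, -323.0, 110.2]
tool_rot: [-3.14, -0.0, 0.169]
force: [1.4, 0.9, -0.4]
width: 51.5
```

```bash
python3 plan.py 532,-324,37,0.167; python3 -c "
from h import *
d=cam('side');crop(d,240,220,400,370,'s2.png')"
```

```text
[-0.0008, -0.0012, 0.073, -0.0, -0.0, -0.0]
-> [ 532.01 -323.98   37.01] [3.1416 0.     0.167 ]
```

View pics/s2.png

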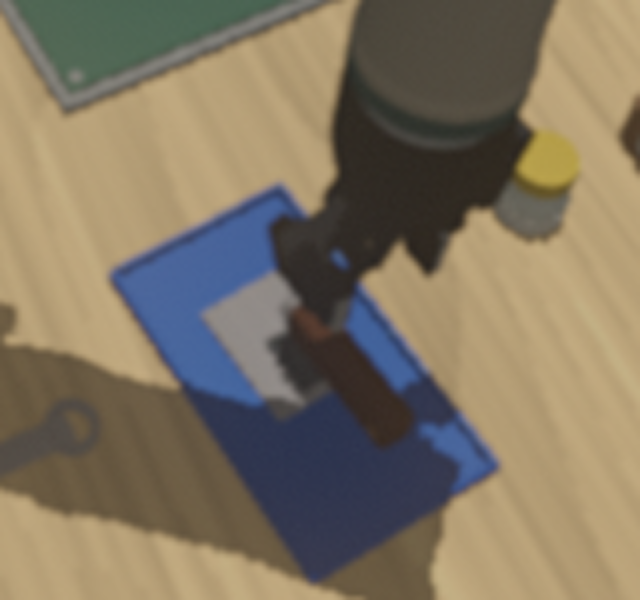

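Emit:
move_arm:
  moves:
    - [[-0.0008, -0.0012, 0.04, 0, 0, 0], [-0.0008, -0.0012, 0.073, 0, 0, 0], [-0.0008, -0.0012, 0.073, 0, 0, 0], [-0.0008, -0.0012, 0.073, 0, 0, 0]]

```text
clock: 5.05
eef_pos: [533.0, -324.0, 38.3]
tool_rot: [3.14, -0.001, 0.168]
force: [0.6, -0.1, 1.5]
width: 51.4
```

Emit:
move_arm:
  moves:
    - [[0, 0, 0, 0, 0, 0], [0, 0, 0, 0, 0, 0], [0, 0, 0, 0, 0, 0], [0, 0, 0, 0, 0, 0], [0, 0, 0, 0, 0, 0], [0, 0, 0, 0, 0, 0]]
  jaw: 0

```text
clock: 5.8
eef_pos: [532.9, -325.2, 38.4]
tool_rot: [3.139, -0.002, 0.167]
force: [0.4, -1.1, 5.9]
width: 17.8
```

```bash
python3 -c "
from h import *
s=ctrl.read_state();print(s['eef_pos'],s['force'],s['torque'],s['width'],s['tool_rot'],s['clock'])"; python3 plan.py 532,-324,120,0.167
```

```text
[ 532.86097338 -325.21604325   38.43029479] [ 0.37196304 -1.13712864  5.90809736] [-0.14632147  0.07970619 -0.06872516] 17.80231988372861 [ 3.13933576e+00 -2.00860794e-03  1.66569238e-01] 5.8
[-0.0, 0.0, -0.083, -0.0, -0.0, -0.0]
-> [ 532.01 -323.98  120.01] [3.1416 0.     0.167 ]
```

Emit:
move_arm:
  moves:
    - [[0, 0, -0.01, 0, 0, 0], [0, 0, -0.03, 0, 0, 0], [0, 0, -0.06, 0, 0, 0], [0, 0, -0.083, 0, 0, 0], [0, 0, -0.083, 0, 0, 0], [0, 0, -0.083, 0, 0, 0]]

```text
clock: 6.55
eef_pos: [531.4, -323.3, 119.2]
tool_rot: [-3.14, 0.001, 0.167]
force: [-0.4, 0.4, -1.3]
width: 18.0
```

```bash
python3 -c "
from h import *
s=ctrl.read_state();print(s['eef_pos'],s['force'],s['torque'],s['width'],s['tool_rot'],s['clock'])
d=cam('side');crop(d,240,220,400,370,'s3.png');d=cam('top');crop(d,315,140,415,215,'t3.png')"
```

```text
[ 531.38391998 -323.28636704  119.16569163] [-0.36746561  0.38978846 -1.3429528 ] [-0.04536492 -0.04983184 -0.02162392] 18.016899237877585 [-3.14029833e+00  1.12303153e-03  1.67202468e-01] 6.55
```

View pics/s3.png

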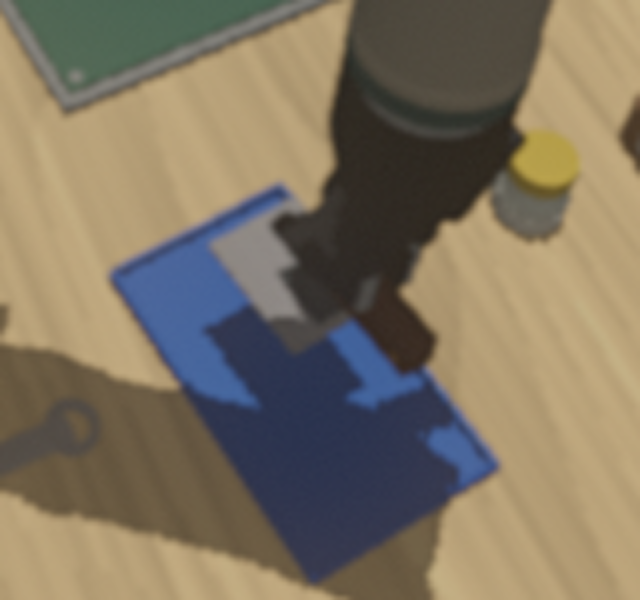

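View pics/t3.png

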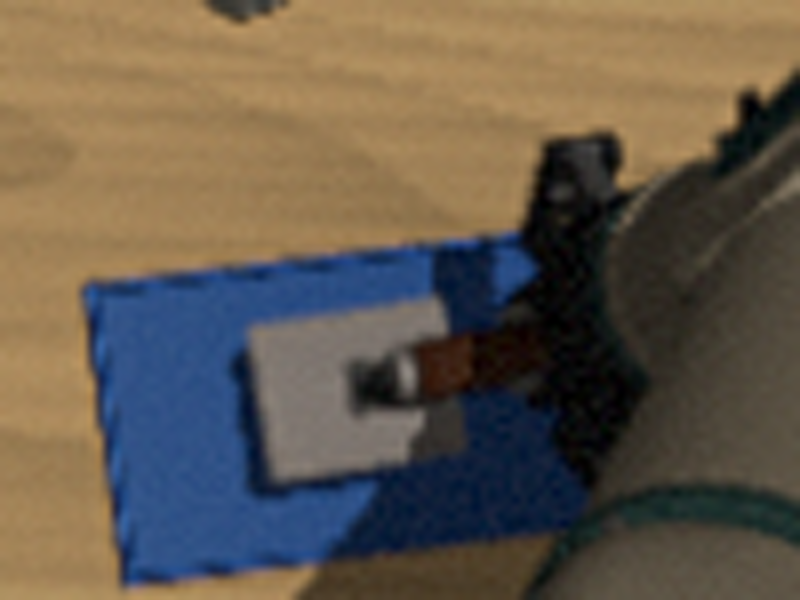

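```bash
cat > fitb.py <<'E'
from h import *
from scipy.optimize import least_squares
a=cam('top');b=cam('side')
pa=np.array([(247,325),(272,487),(440,297)])/8+[315,140]-.45; ca=[(30,38),(-30,38),(30,-38)]
pb=np.array([(210,243),(297,355)])/4+[240,220]-.4; cb=[(-30,38),(-30,-38)]
def res(q):
    r=[]
    for d,c,p in((a,ca,pa),(b,cb,pb)):
        L=np.array(c,float);co,si=np.cos(q[2]),np.sin(q[2])
        W=np.c_[q[0]+co*L[:,0]-si*L[:,1],q[1]+si*L[:,0]+co*L[:,1],q[3]+q[4]*L[:,1]]
        r.append((proj(d,W)-p).ravel())
    r=np.concatenate(r);return np.r_[r,(q[4])/.05,(q[3]-87.3)/3]
o=least_squares(res,[523,-275,.17,87,0]);print(o.x.round(3),o.fun.round(2))
print('gauge',unproj(a,np.array([(545,62),(618,62),(618,112),(545,112),(582,86)])/5+[160,120]-.4,33).round(0))
E
python3 fitb.py
python3 plan.py 560,-250,120,0.2  640,-108,80,0.275 640,-108,54,.275,-0.01
```

```text
[ 5.23038e+02 -2.75561e+02  2.05000e-01  8.68400e+01  5.00000e-03] [ 0.22 -0.22  0.91 -1.16 -0.02 -1.04 -1.1   0.33 -0.73 -0.21  0.09 -0.15]
gauge [[699.   5.  33.]
 [700. -42.  33.]
 [667. -42.  33.]
 [666.   4.  33.]
 [684. -19.  33.]]
[0.0399, -0.0683, 0.0, -0.0, -0.0, -0.033]
[0.1424, -0.195, 0.04, -0.0, -0.0, -0.108]
[0.1424, -0.195, 0.066, -0.01, 0.0005, -0.108]
-> [ 640.01 -108.02   54.01] [3.1316 0.     0.275 ]
```

Emit:
move_arm:
  moves:
    - [[0.0399, -0.0683, 0, 0, 0, -0.033], [0.0399, -0.0683, 0, 0, 0, -0.033], [0.1424, -0.195, 0.04, 0, 0, -0.108], [0.1424, -0.195, 0.04, 0, 0, -0.108], [0.1424, -0.195, 0.04, 0, 0, -0.108], [0.1424, -0.195, 0.04, 0, 0, -0.108], [0.1424, -0.195, 0.066, -0.01, 0.0005, -0.108], [0.1424, -0.195, 0.066, -0.01, 0.0005, -0.108], [0.1424, -0.195, 0.066, -0.01, 0.0005, -0.108], [0.1424, -0.195, 0.066, -0.01, 0.0005, -0.108]]

```text
clock: 8.0
eef_pos: [640.6, -108.8, 55.0]
tool_rot: [3.131, -0.001, 0.274]
force: [-0.1, 0.3, -0.1]
width: 17.6
```

```bash
cat > st.py <<'E'
from h import *
s=ctrl.read_state();print(s['clock'],s['eef_pos'].round(2),s['tool_rot'].round(4),'F',s['force'].round(2),'T',s['torque'].round(3),s['width'])
R=Ro.from_euler('xyz',s['tool_rot']).as_matrix();print('tool F',(s['force']@R).round(2),'T',(s['torque']@R).round(3))
E
cat > lk.py <<'E'
from h import *
import sys
k=sys.argv[1]
d=cam('side');crop(d,195,130,345,245,'s'+k+'.png');d=cam('top');crop(d,160,120,315,225,'t'+k+'.png')
E
python3 st.py; python3 lk.py 4
```

```text
8.0 [ 640.55 -108.81   55.  ] [ 3.1308e+00 -1.3000e-03  2.7420e-01] F [-0.07  0.35 -0.12] T [-0.074  0.051  0.006] 17.634926196346964
tool F [ 0.03 -0.36  0.11] T [-0.058 -0.069 -0.007]
```

View pics/s4.png

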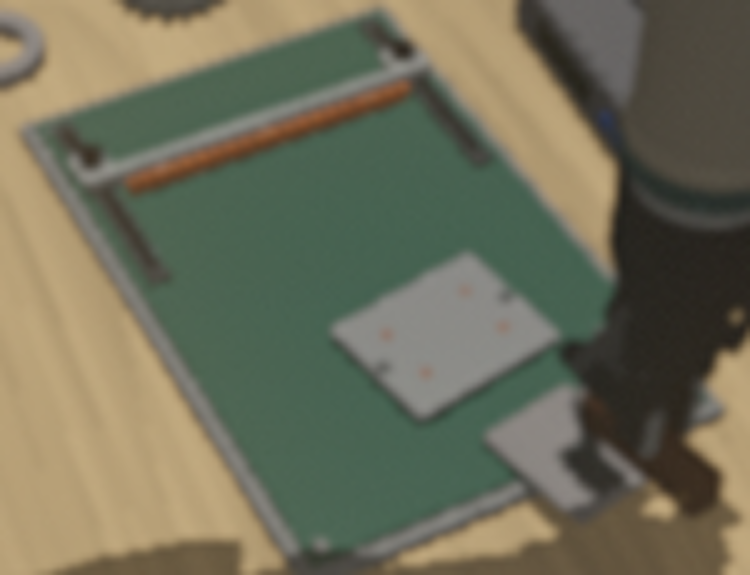

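View pics/t4.png

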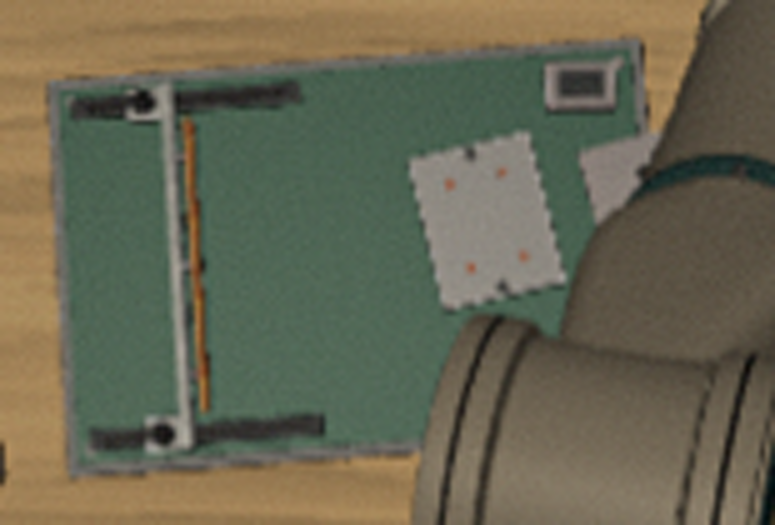

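Emit:
move_arm:
  moves:
    - [[0, 0, 0.003, 0, 0, 0], [0, 0, 0.005, 0, 0, 0], [0, 0, 0.006, 0, 0, 0], [0, 0, 0.007, 0, 0, 0], [0, 0, 0.007, 0, 0, 0]]

```text
clock: 8.72
eef_pos: [640.3, -109.1, 47.4]
tool_rot: [3.13, -0.0, 0.274]
force: [-0.2, -1.8, 3.2]
width: 18.0
```

```bash
python3 st.py
```

```text
8.725 [ 640.29 -109.08   47.43] [ 3.1304e+00 -4.0000e-04  2.7450e-01] F [-0.15 -1.83  3.17] T [-0.505  0.134 -0.005] 17.96843198778731
tool F [-0.64  1.76 -3.15] T [-0.45  -0.266  0.002]
```

```bash
cat > fw.py <<'E'
# fw.py yaw dist dz [dist dz ...]: advance along lifter y in world horizontal from cmd; updates cmd for last
import sys,subprocess,numpy as np,json
from plan import load
p,q=load();yaw=float(sys.argv[1]);v=list(map(float,sys.argv[2:]))
e=q.as_euler('xyz');pit=(e[0]-np.pi+np.pi)%(2*np.pi)-np.pi
a=[f"{p[0]-np.sin(yaw)*d},{p[1]+np.cos(yaw)*d},{p[2]+z},{e[2]},{pit}" for d,z in zip(v[::2],v[1::2])]
subprocess.run([sys.executable,'plan.py']+a)
E
python3 - <<'E'
import json;c=json.load(open('cmd.json'));c['p'][2]-=7;c['p'][0]-=0;json.dump(c,open('cmd.json','w'))
E
python3 fw.py .275 11 0.2 22 0.2
```

```text
[-0.0, -0.011, -0.0003, 0.0, 0.0, 0.0]
[0.0, -0.022, -0.0004, 0.0, 0.0, 0.0]
-> [634.04 -86.85  47.19] [3.1316 0.     0.275 ]
```

Emit:
move_arm:
  moves:
    - [[0, -0.004, -0.0002, 0, 0, 0], [0, -0.008, -0.0003, 0, 0, 0], [0, -0.012, -0.0003, 0, 0, 0], [0, -0.016, -0.0003, 0, 0, 0], [0, -0.019, -0.0004, 0, 0, 0], [0, -0.022, -0.0004, 0, 0, 0], [0, -0.022, -0.0004, 0, 0, 0]]

```text
clock: 9.6
eef_pos: [634.7, -86.8, 47.7]
tool_rot: [3.131, -0.001, 0.275]
force: [0.7, -3.4, 6.5]
width: 17.5
```

```bash
python3 st.py; python3 lk.py 5
```

```text
9.6 [634.68 -86.81  47.7 ] [ 3.1309e+00 -1.2000e-03  2.7530e-01] F [ 0.7  -3.39  6.49] T [-0.793 -0.3    0.   ] 17.54053870024357
tool F [-0.24  3.52 -6.45] T [-0.845  0.073 -0.001]
```

View pics/s5.png

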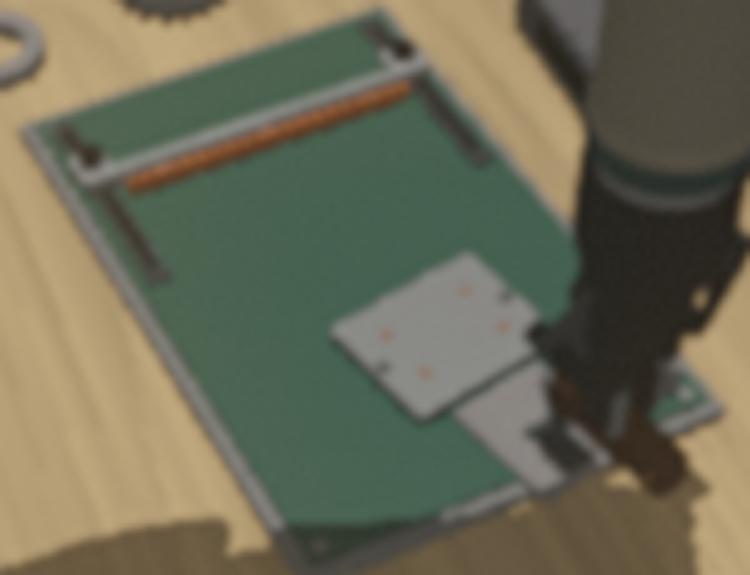

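View pics/t5.png

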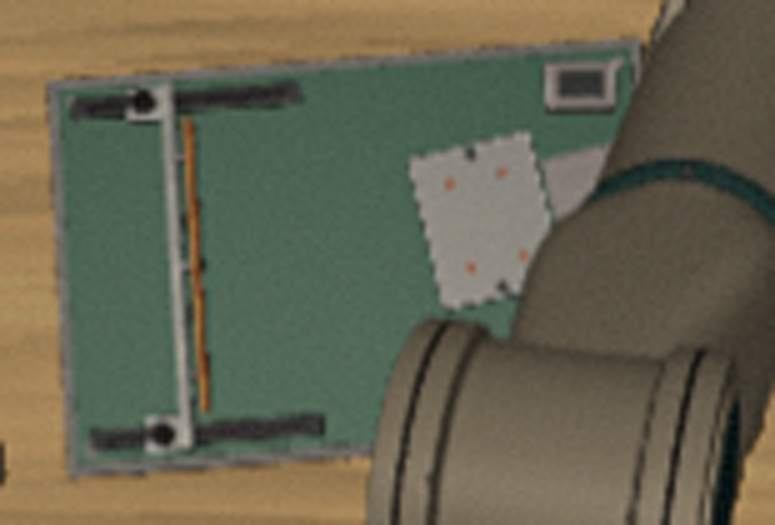

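```bash
python3 fw.py .275 4.5 .4 9 .4
```

```text
[-0.0, -0.0045, -0.0004, 0.0, 0.0, 0.0]
[-0.0, -0.009, -0.0005, 0.0, 0.0, 0.0]
-> [631.59 -78.18  47.6 ] [3.1316 0.     0.275 ]
```

Emit:
move_arm:
  moves:
    - [[0, 0, -0.0004, 0, 0, 0], [0, -0.003, -0.0004, 0, 0, 0], [0, -0.005, -0.0005, 0, 0, 0], [0, -0.007, -0.0005, 0, 0, 0], [0, -0.009, -0.0005, 0, 0, 0], [0, -0.009, -0.0005, 0, 0, 0]]

```text
clock: 10.45
eef_pos: [631.6, -78.0, 47.7]
tool_rot: [3.132, 0.0, 0.275]
force: [-0.1, -3.5, 5.9]
width: 17.9
```

```bash
python3 st.py; python3 lk.py 6
```

```text
10.45 [631.58 -78.04  47.68] [3.1316 0.     0.2752] F [-0.11 -3.55  5.9 ] T [-0.799 -0.309  0.045] 17.888771583340947
tool F [-1.07  3.44 -5.87] T [-0.853  0.081 -0.044]
```

View pics/s6.png

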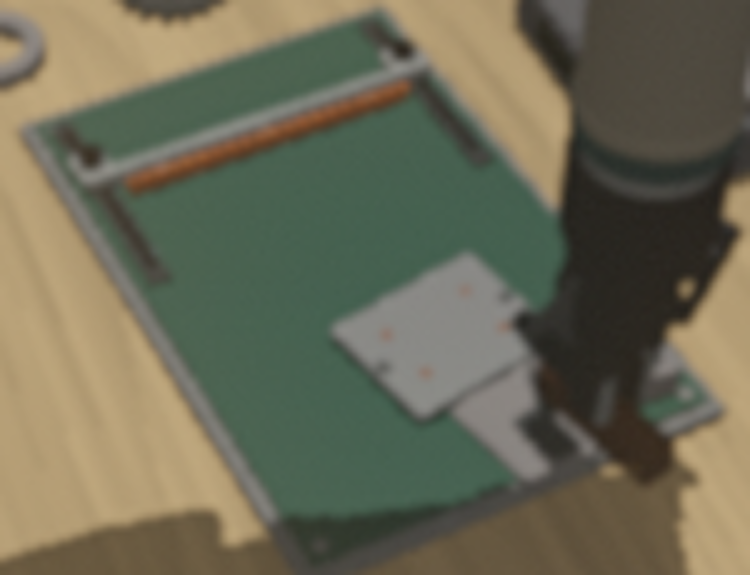

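Emit:
move_arm:
  moves:
    - [[0, -0.001, -0.0002, 0, 0, 0], [0, -0.002, -0.0002, 0, 0, 0], [0, -0.003, -0.0002, 0, 0, 0], [0, -0.003, -0.0002, 0, 0, 0]]

```text
clock: 11.05
eef_pos: [630.6, -75.1, 47.7]
tool_rot: [3.132, 0.0, 0.275]
force: [0.8, -2.6, 5.2]
width: 17.9
```

```bash
python3 st.py; python3 fw.py .275 3 .2
```

```text
11.05 [630.62 -75.11  47.7 ] [3.1319e+00 3.0000e-04 2.7510e-01] F [ 0.8  -2.62  5.21] T [-0.677 -0.216 -0.051] 17.88121710054944
tool F [ 0.05  2.79 -5.18] T [-0.711  0.024  0.052]
[-0.0, -0.003, -0.0002, 0.0, 0.0, 0.0]
-> [630.78 -75.29  47.77] [3.1316 0.     0.275 ]
```

Emit:
move_arm:
  moves:
    - [[0, -0.001, 0, 0, 0, 0], [0, -0.002, 0, 0, 0, 0], [0, -0.003, 0, 0, 0, 0], [0, -0.003, 0, 0, 0, 0]]

```text
clock: 11.55
eef_pos: [630.0, -73.0, 47.7]
tool_rot: [3.131, -0.0, 0.275]
force: [1.2, -4.5, 3.8]
width: 17.8
```

```bash
python3 st.py; python3 fw.py .275 3 0;python3 lk.py 7
```

```text
11.55 [630.04 -72.97  47.72] [ 3.1309 -0.      0.2746] F [ 1.16 -4.53  3.81] T [-1.037 -0.333 -0.041] 17.79327365488616
tool F [-0.12  4.72 -3.76] T [-1.089  0.039  0.042]
[0.0, -0.003, -0.0, 0.0, 0.0, 0.0]
-> [629.96 -72.4   47.74] [3.1316 0.     0.275 ]
```

View pics/s7.png

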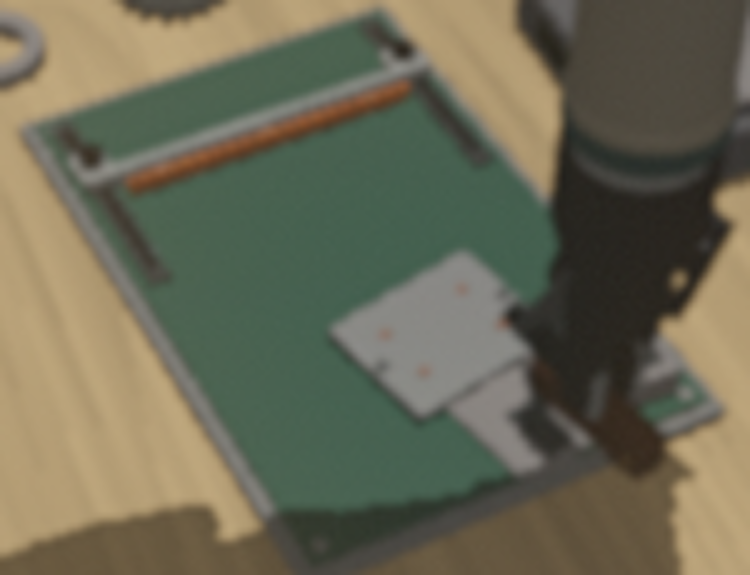

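View pics/t7.png

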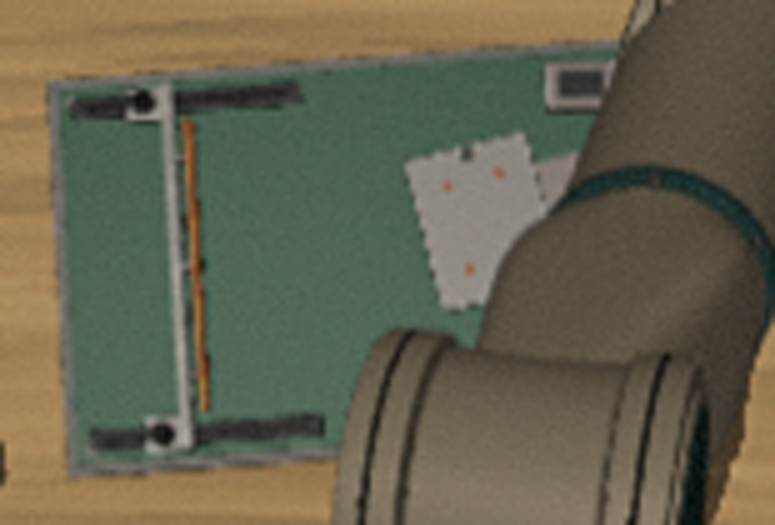

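```bash
cat > arc.py <<'E'
import numpy as np,sys
from plan import load
# current cmd at s0 (arg1), yaw
def Q(th,by=-33.5):
    c,s=np.cos(th),np.sin(th)
    t1=np.arctan2(4,10)
    if th<t1: return 30+(by-30)*c+4*s, -(by-30)*s+4*c
    if th<=np.pi/2: return 40.77+(by-40)*c, -(by-40)*s
    return 45.77+(by-40)*c-5*s, -(by-40)*s-5*c
if __name__=='__main__':
    s0=float(sys.argv[1]);p,q=load();yaw=.275
    print([0,round((s0-(-33.5+30-.3))/1000,4),0])
    for d in map(float,sys.argv[2:]):
        y,z=Q(np.radians(d));S=y+30-.3;Z=47.0+z-2.5
        t=np.array([p[0]-np.sin(yaw)*(S-s0),p[1]+np.cos(yaw)*(S-s0),Z])
        print(d,(q.inv().apply(t-p)/1000).round(4).tolist(),[S.round(2),Z.round(2)])
E
python3 arc.py 0 0 2 5 8 11 14 17 20 23 26 29 32 36 40 45
```

```text
[0, 0.0038, 0]
0.0 [-0.0, 0.0038, -0.0007] [np.float64(-3.8), np.float64(48.5)]
2.0 [-0.0, 0.0037, -0.0029] [np.float64(-3.62), np.float64(50.71)]
5.0 [-0.0, 0.0033, -0.0062] [np.float64(-3.21), np.float64(54.02)]
8.0 [-0.0, 0.0027, -0.0095] [np.float64(-2.63), np.float64(57.3)]
11.0 [-0.0, 0.002, -0.0128] [np.float64(-1.87), np.float64(60.54)]
14.0 [-0.0, 0.0011, -0.016] [np.float64(-0.95), np.float64(63.74)]
17.0 [-0.0, 0.0, -0.0191] [np.float64(0.14), np.float64(66.89)]
20.0 [-0.0, -0.0012, -0.0222] [np.float64(1.4), np.float64(69.98)]
23.0 [-0.0, -0.0026, -0.0255] [np.float64(2.81), np.float64(73.22)]
26.0 [-0.0, -0.0041, -0.029] [np.float64(4.41), np.float64(76.72)]
29.0 [-0.0, -0.0059, -0.0325] [np.float64(6.19), np.float64(80.13)]
32.0 [-0.0, -0.0078, -0.0358] [np.float64(8.14), np.float64(83.45)]
36.0 [-0.0, -0.0106, -0.0401] [np.float64(11.01), np.float64(87.7)]
40.0 [-0.0, -0.0137, -0.0441] [np.float64(14.17), np.float64(91.74)]
45.0 [-0.0, -0.018, -0.0489] [np.float64(18.5), np.float64(96.47)]
```

Emit:
move_arm:
  moves:
    - [[0, 0.002, 0, 0, 0, 0], [0, 0.0038, 0, 0, 0, 0], [0, 0.0038, -0.0007, 0, 0, 0], [0, 0.0037, -0.0029, 0, 0, 0], [0, 0.0033, -0.0062, 0, 0, 0], [0, 0.0027, -0.0095, 0, 0, 0], [0, 0.002, -0.0128, 0, 0, 0], [0, 0.0011, -0.016, 0, 0, 0], [0, 0, -0.0191, 0, 0, 0], [0, 0, -0.0191, 0, 0, 0]]

```text
clock: 12.9
eef_pos: [630.1, -72.3, 67.2]
tool_rot: [3.131, -0.0, 0.275]
force: [-0.2, 0.3, -2.3]
width: 18.1
```

```bash
python3 st.py;python3 lk.py 8
```

```text
12.9 [630.08 -72.28  67.17] [ 3.1314e+00 -4.0000e-04  2.7510e-01] F [-0.25  0.29 -2.34] T [-0.111  0.007  0.   ] 18.14841270911283
tool F [-0.16 -0.37  2.33] T [-0.105 -0.037 -0.001]
```

View pics/s8.png

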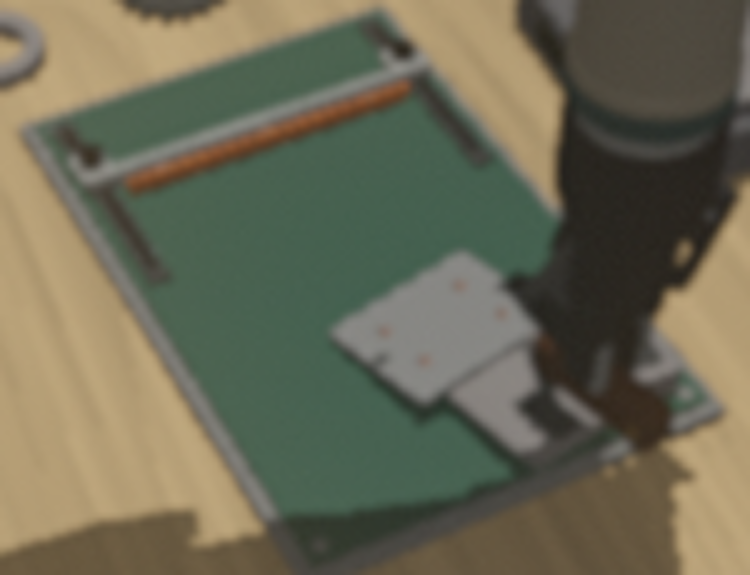

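View pics/t8.png

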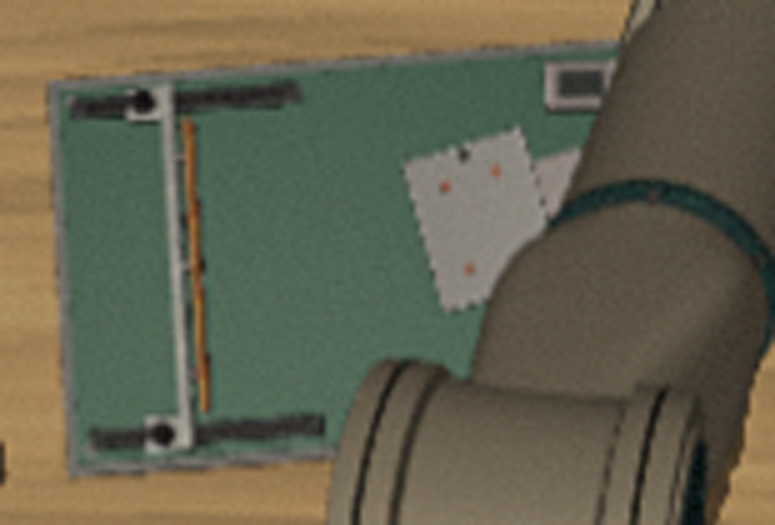

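```bash
cat > upd.py <<'E'
import sys,json,numpy as np
from plan import load,Ro
p,q=load();v=np.array(list(map(float,sys.argv[1:])));r=v[3:] if len(v)>3 else np.zeros(3)
pn=p+q.apply(v[:3])*1000;qn=q*Ro.from_rotvec(r)
json.dump({'p':pn.tolist(),'q':qn.as_quat().tolist()},open('cmd.json','w'));print(pn.round(2))
E
python3 upd.py 0 0 -.0191; python3 arc.py 0 17 20 23 26 29 32 35 38 41 44 47 50 53 56 60
```

```text
[629.91 -72.22  66.84]
[0, 0.0038, 0]
17.0 [-0.0, -0.0001, -0.0001] [np.float64(0.14), np.float64(66.89)]
20.0 [-0.0, -0.0014, -0.0031] [np.float64(1.4), np.float64(69.98)]
23.0 [-0.0, -0.0027, -0.0064] [np.float64(2.81), np.float64(73.22)]
26.0 [-0.0, -0.0043, -0.0099] [np.float64(4.41), np.float64(76.72)]
29.0 [-0.0, -0.0061, -0.0134] [np.float64(6.19), np.float64(80.13)]
32.0 [-0.0, -0.008, -0.0167] [np.float64(8.14), np.float64(83.45)]
35.0 [-0.0, -0.0101, -0.0199] [np.float64(10.26), np.float64(86.66)]
38.0 [-0.0, -0.0123, -0.023] [np.float64(12.55), np.float64(89.75)]
41.0 [-0.0, -0.0147, -0.026] [np.float64(15.0), np.float64(92.72)]
44.0 [-0.0, -0.0173, -0.0289] [np.float64(17.6), np.float64(95.56)]
47.0 [-0.0, -0.02, -0.0316] [np.float64(20.34), np.float64(98.25)]
50.0 [-0.0, -0.0229, -0.0342] [np.float64(23.23), np.float64(100.8)]
53.0 [-0.0, -0.0259, -0.0366] [np.float64(26.24), np.float64(103.2)]
56.0 [-0.0, -0.029, -0.0389] [np.float64(29.37), np.float64(105.43)]
60.0 [-0.0, -0.0333, -0.0416] [np.float64(33.72), np.float64(108.15)]
```

Emit:
move_arm:
  moves:
    - [[0, -0.0014, -0.0031, 0, 0, 0], [0, -0.0027, -0.0064, 0, 0, 0], [0, -0.0043, -0.0099, 0, 0, 0], [0, -0.0061, -0.0134, 0, 0, 0], [0, -0.008, -0.0167, 0, 0, 0], [0, -0.0101, -0.0199, 0, 0, 0], [0, -0.0123, -0.023, 0, 0, 0], [0, -0.0147, -0.026, 0, 0, 0], [0, -0.0173, -0.0289, 0, 0, 0], [0, -0.02, -0.0316, 0, 0, 0], [0, -0.0229, -0.0342, 0, 0, 0], [0, -0.0259, -0.0366, 0, 0, 0], [0, -0.029, -0.0389, 0, 0, 0], [0, -0.029, -0.0389, 0, 0, 0]]

```text
clock: 14.75
eef_pos: [622.3, -43.6, 105.8]
tool_rot: [3.132, -0.001, 0.275]
force: [-0.7, 0.7, -0.0]
width: 0.2
```

```bash
python3 st.py;python3 lk.py 9
```

```text
14.75 [622.26 -43.6  105.82] [ 3.1316e+00 -8.0000e-04  2.7550e-01] F [-0.67  0.69 -0.02] T [ 0.052 -0.045 -0.02 ] 0.162869440232064
tool F [-0.45 -0.84  0.01] T [0.038 0.057 0.021]
```

View pics/s9.png

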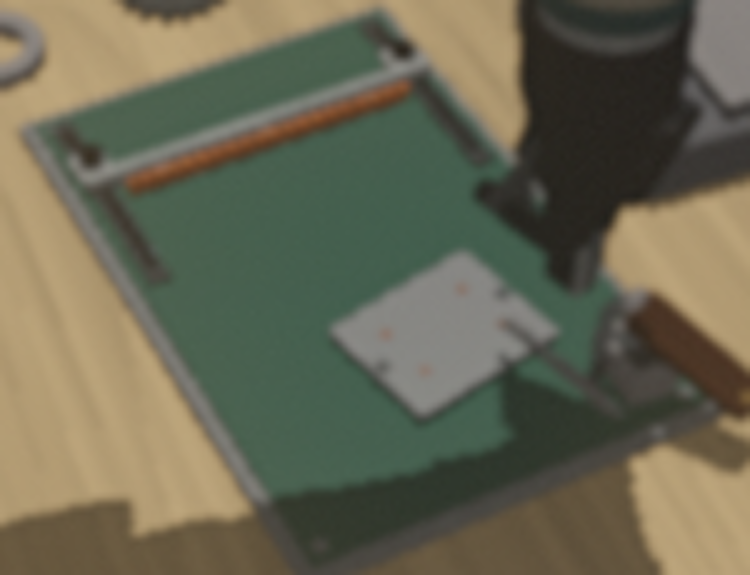

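View pics/t9.png

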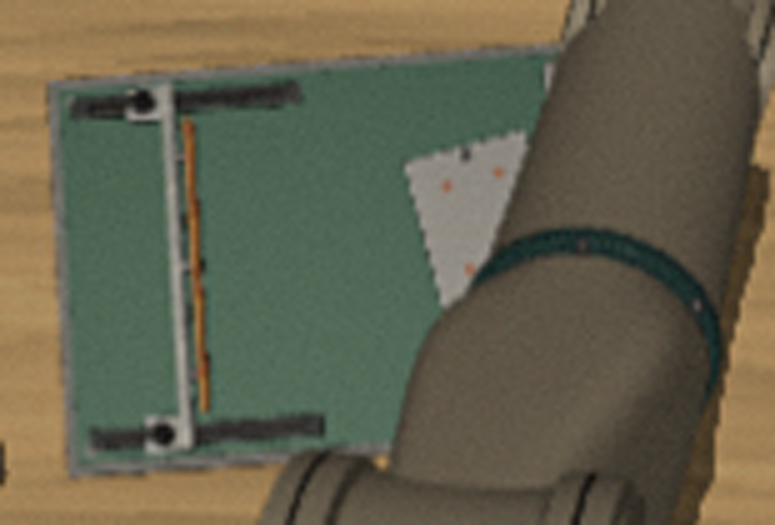

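```bash
python3 upd.py 0 -.029 -.0389; python3 plan.py 622,-44,200,.275 480,-200,220,.1
```

```text
[621.93 -43.94 105.45]
[0.0, 0.001, -0.0945, 0.01, 0.0, 0.0]
[-0.179, 0.1128, -0.1134, 0.01, -0.0008, 0.175]
-> [ 479.99 -200.01  219.98] [-3.1416 -0.      0.1   ]
```

Emit:
move_arm:
  moves:
    - [[0, 0, -0.05, 0, 0, 0], [0, 0, -0.094, 0, 0, 0], [-0.178, 0.114, -0.114, 0, 0, 0.175], [-0.178, 0.114, -0.114, 0, 0, 0.175], [-0.178, 0.114, -0.114, 0, 0, 0.175], [-0.178, 0.114, -0.114, 0, 0, 0.175]]
  jaw: 0.7

```text
clock: 15.6
eef_pos: [478.3, -204.7, 221.4]
tool_rot: [3.13, -0.002, 0.094]
force: [0.9, -0.4, -0.1]
width: 59.8
```

```bash
cat cmd.json; python3 st.py;python3 -c "
from h import *
d=cam('side');crop(d,235,130,395,250,'sa.png');d=cam('top');crop(d,225,115,345,205,'ta.png')"
```

```text
{"p": [479.9853290543601, -200.0062924935036, 219.9799478570012], "q": [0.9987502697541617, 0.04997897860823995, 1.648012260818568e-05, -9.574554721643112e-06]}15.6 [ 478.35 -204.69  221.45] [ 3.1303e+00 -1.6000e-03  9.4100e-02] F [ 0.94 -0.39 -0.13] T [ 0.04  -0.023 -0.011] 59.78822514630884
tool F [0.9  0.47 0.14] T [0.038 0.027 0.012]
```

View pics/sa.png

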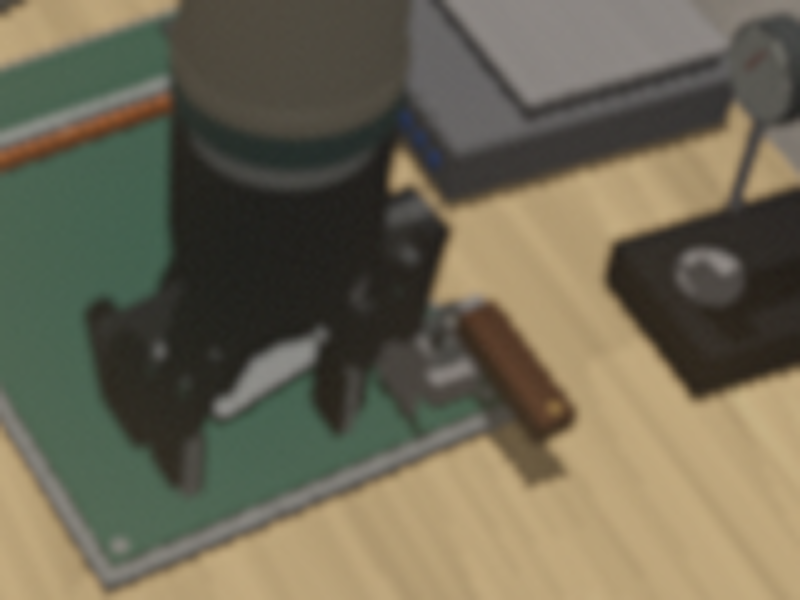

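View pics/ta.png

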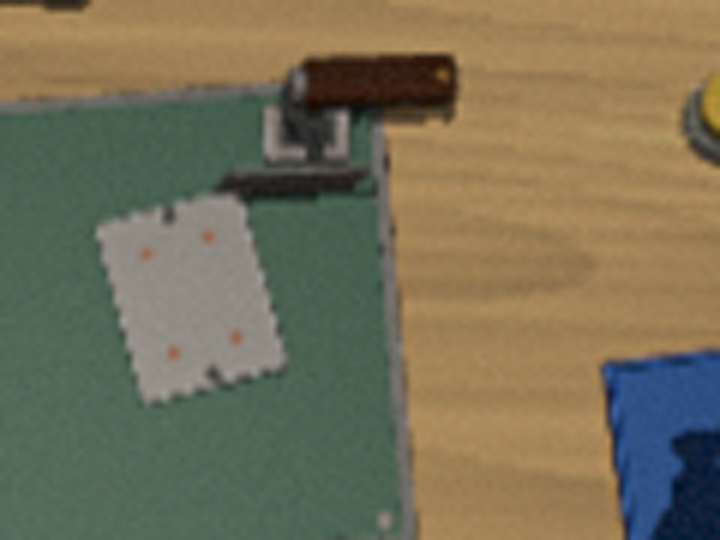

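```bash
python3 - <<'E'
from h import *
a=cam('top');b=cam('side')
TA=lambda p:np.array(p)/6+[225,115]-.42
SA=lambda p:np.array(p)/5+[235,130]-.4
print('handle c',unproj(a,TA([(380,82),(305,84),(456,79)]),54).round(1).tolist())
print('handle corners',unproj(a,TA([(305,60),(455,55),(457,105),(305,108)]),54).round(1).tolist())
print('blade top edge',unproj(a,TA([(222,182),(365,175)]),73).round(1).tolist())
# side: handle near end face center (555,410)?, far end (475,310)
for z in(43,48,54): print(z,unproj(b,SA([(557,405),(480,308),(518,358)]),z).round(1).tolist())
for n,d in(('top',a),('side',b)):
    for t in('lifter_grip','lifter_blade','gauge_block'):
        print(n,t,[(r['score'],r['uv'].round(1) if hasattr(r['uv'],'round') else r['uv']) for r in models.place_of(n,t)[:2]])
E
```

```text
handle c [[707.6, -55.2, 54.0], [705.3, -15.8, 54.0], [710.4, -95.2, 54.0]]
handle corners [[718.2, -15.5, 54.0], [723.4, -94.5, 54.0], [696.5, -95.9, 54.0], [692.4, -16.0, 54.0]]
blade top edge [[648.0, 26.7, 73.0], [653.8, -46.9, 73.0]]
43 [[722.3, -85.0, 43.0], [718.2, -9.2, 43.0], [719.5, -48.7, 43.0]]
48 [[719.4, -88.3, 48.0], [715.3, -13.0, 48.0], [716.7, -52.3, 48.0]]
54 [[716.0, -92.4, 54.0], [711.9, -17.5, 54.0], [713.2, -56.6, 54.0]]
top lifter_grip [(0.95, [286.0, 130.6]), (0.3, [256.1, 166.8])]
top lifter_blade [(0.69, [270.9, 144.9])]
top gauge_block [(0.54, [273.5, 143.4]), (0.46, [277.6, 141.5])]
side lifter_grip []
side lifter_blade [(0.86, [312.8, 193.5])]
side gauge_block [(0.59, [319.8, 205.1])]
```

```bash
python3 plan.py 710,-70,110,.063 710,-70,27,.063
```

```text
[0.2418, -0.1064, 0.11, -0.0, -0.0, 0.037]
[0.2418, -0.1064, 0.193, -0.0, -0.0, 0.037]
-> [709.96 -69.99  26.99] [-3.1416 -0.      0.063 ]
```

```bash
python3 - <<'E'
import json,numpy as np
from plan import R
q=R(.275,-.01);json.dump({'p':[621.93,-43.94,105.45],'q':q.as_quat().tolist()},open('cmd.json','w'))
E
python3 upd.py -.178 .114 -.114 0 0 .175;python3 plan.py 710,-70,110,.063 710,-70,27,.063
```

```text
[ 481.26 -200.89  220.58]
[0.2405, -0.1085, 0.1099, 0.0098, -0.0019, 0.037]
[0.2403, -0.1093, 0.1929, 0.0098, -0.0019, 0.037]
-> [709.98 -70.    27.04] [ 3.1416 -0.      0.063 ]
```

Emit:
move_arm:
  moves:
    - [[0.2405, -0.1085, 0.1099, 0.0098, -0.0019, 0.037], [0.2405, -0.1085, 0.1099, 0.0098, -0.0019, 0.037], [0.2405, -0.1085, 0.1099, 0.0098, -0.0019, 0.037], [0.2405, -0.1085, 0.1099, 0.0098, -0.0019, 0.037], [0.2405, -0.1085, 0.1099, 0.0098, -0.0019, 0.037], [0.2405, -0.1085, 0.1099, 0.0098, -0.0019, 0.037], [0.2404, -0.1088, 0.14, 0.0098, -0.0019, 0.037], [0.2403, -0.1093, 0.175, 0.0098, -0.0019, 0.037], [0.2403, -0.1093, 0.1929, 0.0098, -0.0019, 0.037], [0.2403, -0.1093, 0.1929, 0.0098, -0.0019, 0.037]]

```text
clock: 17.35
eef_pos: [708.7, -70.5, 26.1]
tool_rot: [-3.141, 0.003, 0.062]
force: [1.2, -0.1, 0.6]
width: 59.7
```

```bash
python3 st.py;python3 -c "
from h import *
d=cam('side');crop(d,235,130,395,250,'sb1.png')"
```

```text
17.35 [708.7  -70.48  26.09] [-3.1415e+00  2.6000e-03  6.2400e-02] F [ 1.2  -0.11  0.6 ] T [-0.011 -0.034  0.022] 59.694772651462486
tool F [ 1.19  0.18 -0.6 ] T [-0.013  0.033 -0.022]
```

View pics/sb1.png

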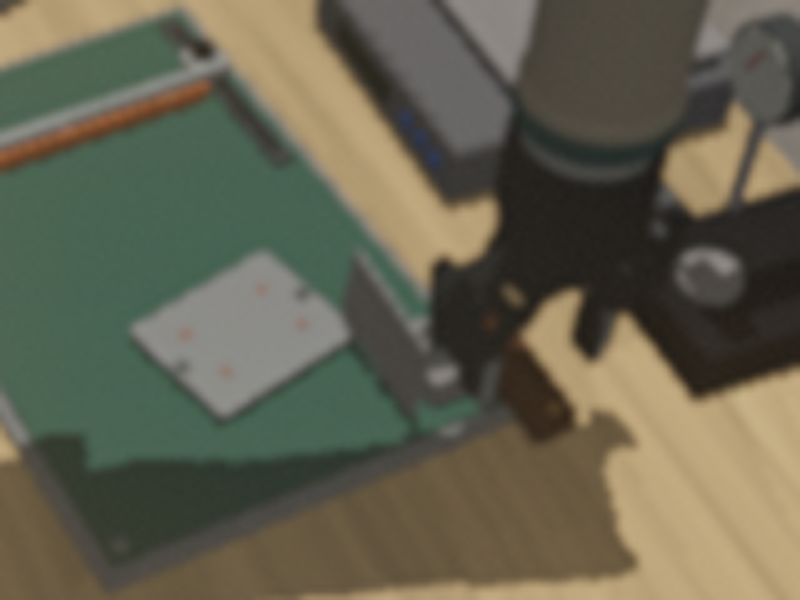

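Emit:
move_arm:
  moves:
    - [[0, 0, 0, 0, 0, 0], [0, 0, 0, 0, 0, 0], [0, 0, 0, 0, 0, 0], [0, 0, 0, 0, 0, 0], [0, 0, 0, 0, 0, 0], [0, 0, -0.03, 0, 0, 0], [0, 0, -0.08, 0, 0, 0], [0, 0, -0.1, 0, 0, 0], [0, 0, -0.1, 0, 0, 0]]
  jaw: 0

```text
clock: 18.52
eef_pos: [711.0, -70.2, 128.5]
tool_rot: [3.141, -0.003, 0.063]
force: [0.3, -1.0, 0.0]
width: 0.1
```

```bash
python3 upd.py 0 0 -.1; python3 st.py;python3 -c "
from h import *
d=cam('side');crop(d,235,100,395,220,'sb2.png');d=cam('top');crop(d,225,85,345,175,'tb2.png')"
```

```text
[709.97 -70.   127.04]
18.525 [710.98 -70.23 128.51] [ 3.1412e+00 -3.0000e-03  6.3000e-02] F [ 0.25 -1.    0.04] T [ 0.014 -0.069  0.004] 0.12399774917095141
tool F [ 0.19  1.01 -0.04] T [ 0.009  0.07  -0.004]
```

View pics/sb2.png

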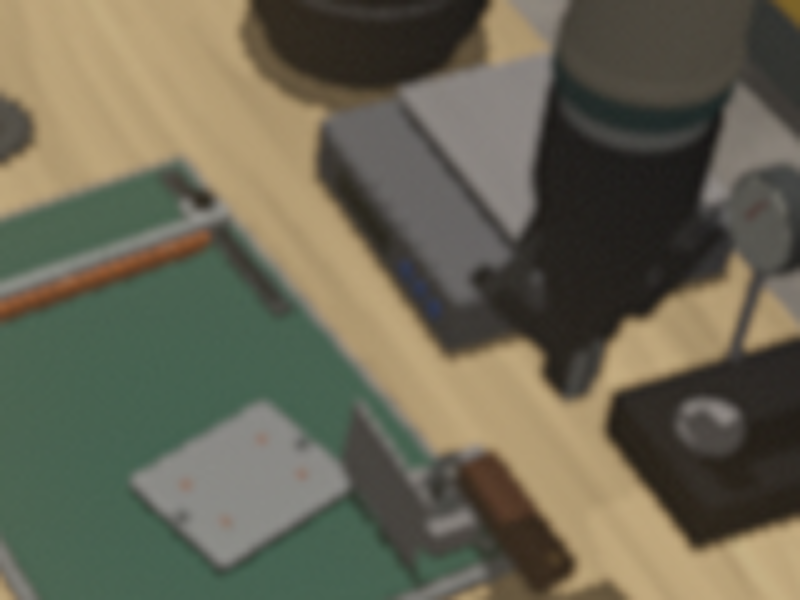

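View pics/tb2.png

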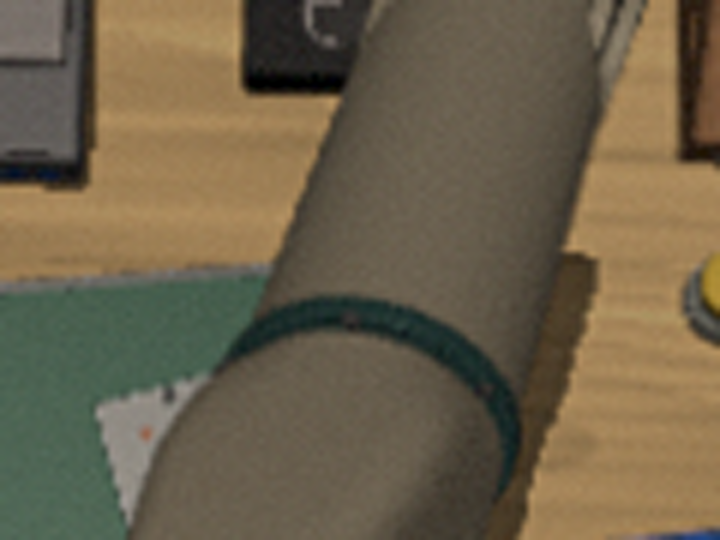

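Emit:
move_arm:
  moves:
    - [[0, 0, 0, 0, 0, 0], [0, 0, 0, 0, 0, 0], [0, 0, 0.02, 0, 0, 0], [0, 0, 0.06, 0, 0, 0], [0, 0, 0.09, 0, 0, 0], [0, 0, 0.105, 0, 0, 0], [0, 0, 0.105, 0, 0, 0]]
  jaw: 0.6

```text
clock: 19.5
eef_pos: [708.8, -70.0, 20.3]
tool_rot: [-3.141, 0.003, 0.063]
force: [-0.2, -0.6, 0.8]
width: 51.3
```

Emit:
move_arm:
  moves:
    - [[0, 0, 0, 0, 0, 0], [0, 0, 0, 0, 0, 0], [0, 0, 0, 0, 0, 0], [0, 0, 0, 0, 0, 0]]
  jaw: 0

```text
clock: 20.0
eef_pos: [710.6, -70.2, 22.7]
tool_rot: [3.141, -0.001, 0.063]
force: [0.9, -0.7, 1.5]
width: 0.5
```

Emit:
move_arm:
  moves:
    - [[0, 0, 0, 0, 0, 0], [0, 0, 0, 0, 0, 0]]

```text
clock: 20.25
eef_pos: [710.6, -70.3, 22.4]
tool_rot: [3.141, -0.001, 0.063]
force: [0.7, 0.1, 1.7]
width: -0.2
```

```bash
python3 upd.py 0 0 .105; python3 st.py;python3 -c "
from h import *
d=cam('side');crop(d,275,150,375,225,'sc.png')"
```

```text
[709.98 -70.    22.04]
20.25 [710.57 -70.28  22.41] [ 3.1412e+00 -1.2000e-03  6.2900e-02] F [0.66 0.07 1.73] T [-0.067 -0.204 -0.036] -0.18894225168919337
tool F [ 0.67 -0.03 -1.73] T [-0.079  0.199  0.036]
```

View pics/sc.png

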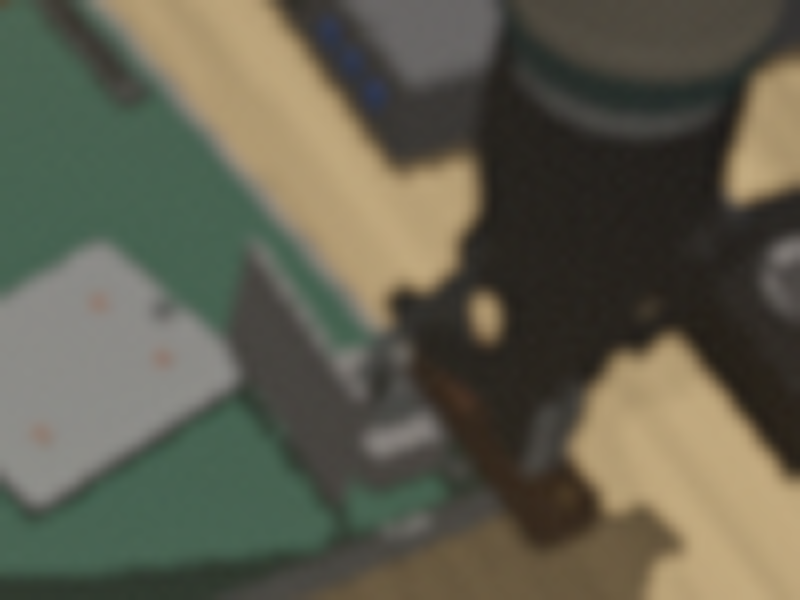

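```bash
python3 -c "
from h import *
d=cam('side')
P=np.array([[710.6,-70.3,22.4],[710.6,-70.3,41],[710.6,-70.3,95]])
p=proj(d,P);print(p,((p-[275,150]+.5)*8))
g=(proj(d,[[709,-55,43],[704,-13,43],[712,-97,43],[651,-10,43]])-[275,150]+.5)*8;print(g)
d=cam('top');crop(d,225,85,345,175,'tc.png');print((proj(d,P)-[225,85]+.5)*6)
"
```

```text
[[338.07363988 212.81709491]
 [339.14538283 208.34136077]
 [342.41937881 194.68989594]] [[508.58911902 506.53675925]
 [517.16306265 470.73088614]
 [543.35503047 361.51916755]]
[[490.97785306 435.44313375]
 [417.29027423 352.45144744]
 [562.80607647 524.11443864]
 [273.31654688 388.68949183]]
[[404.12196907 271.4669984 ]
 [407.13273515 263.4448509 ]
 [416.35448828 238.86975868]]
```

View pics/tc.png

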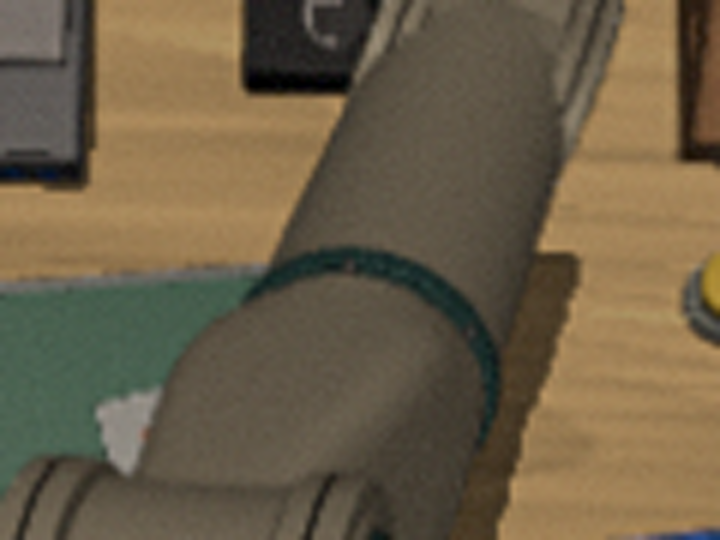

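```bash
python3 -c "
from h import *
d=cam('side')
print(proj(d,[[533,-323,115],[478.3,-204.7,226],[481,-201,226]]))
f=lambda P:((proj(d,P)-[275,150]+.5)*8).round()
print(f([[735,-70,22],[720,-70,22],[710,-70,22],[710,-90,22],[710,-50,22],[710,-70,60]]))
im=cv2.cvtColor(d['color'],cv2.COLOR_BGR2RGB)
c=cv2.resize(d['color'][165:225,305:365],None,fx=10,fy=10,interpolation=cv2.INTER_CUBIC);c=np.clip(c.astype(float)*2.2,0,255).astype(np.uint8);cv2.imwrite('pics/sd.png',c)
"
```

```text
[[329.52972654 298.13219419]
 [283.78290832 229.11430958]
 [284.25489163 227.33603179]]
[[572. 486.]
 [533. 499.]
 [506. 507.]
 [536. 551.]
 [477. 465.]
 [524. 433.]]
```

View pics/sd.png

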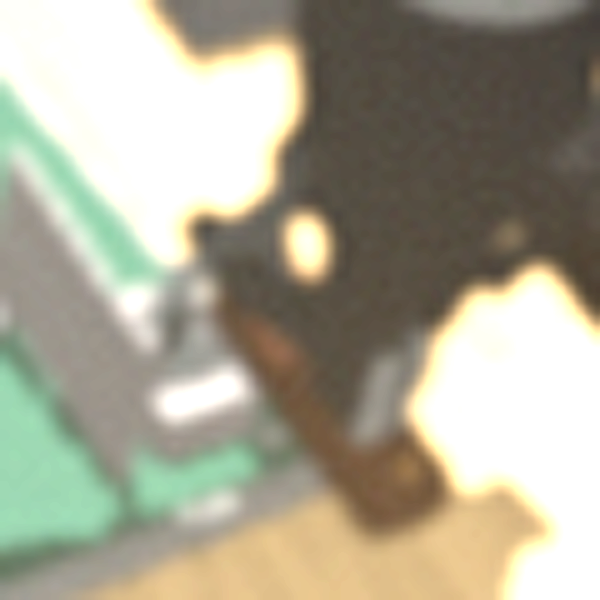

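```bash
python3 -c "
from h import *
d=cam('side')
for P,o in(([711,-70.2,128.5],(350-.4,179-.4)),([622.3,-43.6,105.8],(309.6,187.6))):
    for dz in(0,10,20): print(dz,proj(d,[[P[0],P[1],P[2]+dz]])[0].round(1),o)
"
```

```text
0 [344.7 185.6] (349.6, 178.6)
10 [345.4 182.9] (349.6, 178.6)
20 [346. 180.] (349.6, 178.6)
0 [306.9 194. ] (309.6, 187.6)
10 [307.3 191.3] (309.6, 187.6)
20 [307.7 188.6] (309.6, 187.6)
```

```bash
python3 plan.py 710,-70,75,.063 709.5,-77,75,.063 709.5,-77,10,.063
```

```text
[0.0, -0.0, -0.053, 0.0, -0.0, -0.0]
[-0.0009, 0.007, -0.053, 0.0, -0.0, -0.0]
[-0.0009, 0.007, 0.012, 0.0, -0.0, -0.0]
-> [709.52 -77.05  10.04] [ 3.1416 -0.      0.063 ]
```

Emit:
move_arm:
  moves:
    - [[0, 0, -0.03, 0, 0, 0], [-0.0009, 0.007, -0.053, 0, 0, 0], [-0.0009, 0.007, -0.053, 0, 0, 0], [-0.0009, 0.007, -0.053, 0, 0, 0], [-0.0009, 0.007, -0.02, 0, 0, 0], [-0.0009, 0.007, 0, 0, 0, 0], [-0.0009, 0.007, 0.007, 0, 0, 0], [-0.0009, 0.007, 0.012, 0, 0, 0], [-0.0009, 0.007, 0.012, 0, 0, 0]]
  jaw: 0.7

```text
clock: 21.62
eef_pos: [709.8, -77.2, 10.2]
tool_rot: [3.141, -0.0, 0.063]
force: [-0.5, 0.1, 0.4]
width: 59.8
```

```bash
python3 st.py;python3 -c "
from h import *
d=cam('side')
c=cv2.resize(d['color'][160:225,285:370],None,fx=9,fy=9,interpolation=cv2.INTER_CUBIC);c=np.clip(c.astype(float)*1.7,0,255).astype(np.uint8);cv2.imwrite('pics/se.png',c)"
```

```text
21.625 [709.78 -77.23  10.24] [ 3.1414e+00 -4.0000e-04  6.3000e-02] F [-0.54  0.1   0.44] T [-0.01  -0.011  0.026] 59.84013312532526
tool F [-0.53 -0.13 -0.44] T [-0.01   0.011 -0.026]
```

View pics/se.png

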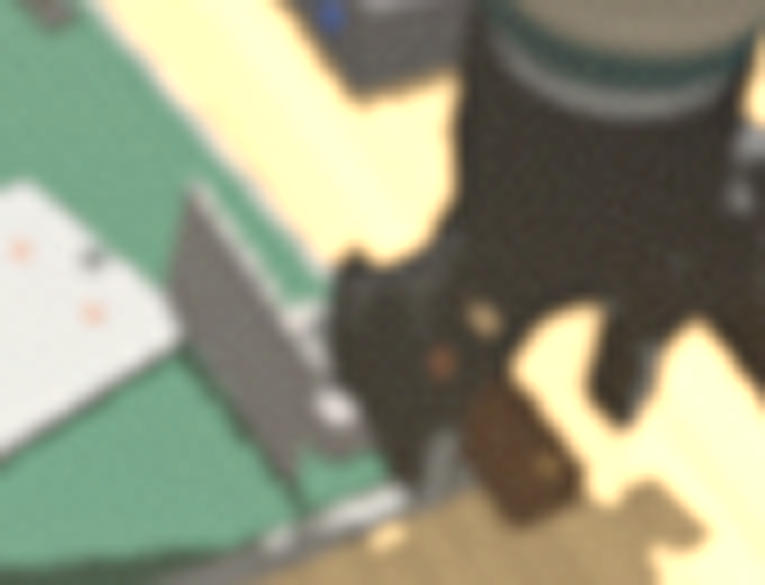

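Emit:
move_arm:
  moves:
    - [[0, 0, 0, 0, 0, 0], [0, 0, 0, 0, 0, 0], [0, 0, 0, 0, 0, 0], [0, 0, 0, 0, 0, 0], [0, 0, 0, 0, 0, 0], [0, 0, 0, 0, 0, 0]]
  jaw: 0

```text
clock: 22.42
eef_pos: [710.0, -77.4, 10.5]
tool_rot: [3.141, -0.001, 0.063]
force: [0.7, -1.1, 4.3]
width: 23.7
```

```bash
python3 st.py;python3 -c "
from h import *
d=cam('side')
c=cv2.resize(d['color'][160:225,285:370],None,fx=9,fy=9,interpolation=cv2.INTER_CUBIC);c=np.clip(c.astype(float)*1.7,0,255).astype(np.uint8);cv2.imwrite('pics/sf.png',c)"
```

```text
22.425 [710.03 -77.42  10.47] [ 3.1411e+00 -1.0000e-03  6.2900e-02] F [ 0.72 -1.09  4.34] T [-0.059 -0.099  0.025] 23.663988688229093
tool F [ 0.65  1.14 -4.33] T [-0.065  0.096 -0.025]
```

View pics/sf.png

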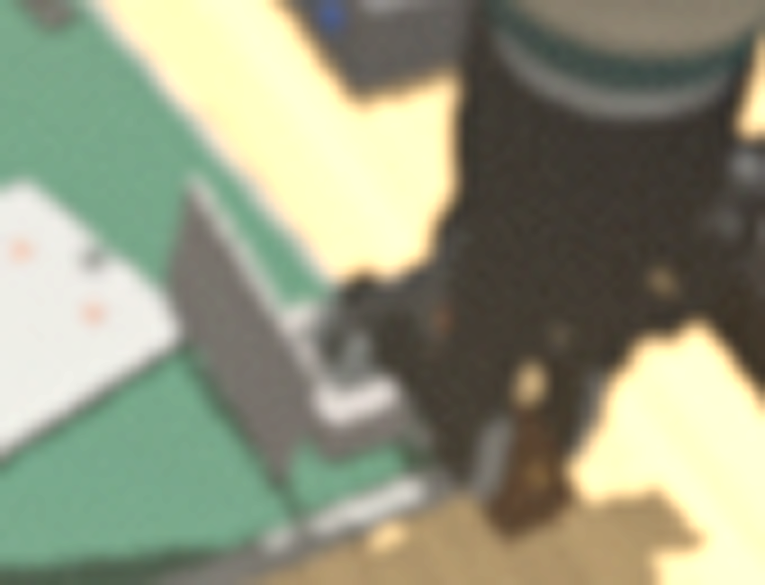

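```bash
sed -i 's/def R(yaw,p=0): return .*/def R(yaw,p=0,f=0): return Ro.from_euler("z",yaw)*Ro.from_euler("x",np.pi+p)*Ro.from_rotvec([0,f,0])/' plan.py
python3 plan.py 709.5,-77,130,.063 650,-230,130,.1,0,0.3 594,-337,110,.15,0,1.047
```

```text
[-0.0, -0.0, -0.12, 0.0, -0.0, -0.0]
[-0.069, 0.1489, -0.12, 0.0056, 0.2999, -0.0367]
[-0.1317, 0.2522, -0.1, 0.0456, 1.0463, -0.0789]
-> [ 593.96 -337.04  110.04] [-3.1415 -1.047   0.15  ]
```

Emit:
move_arm:
  moves:
    - [[0, 0, -0.02, 0, 0, 0], [0, 0, -0.07, 0, 0, 0], [0, 0, -0.12, 0, 0, 0], [-0.069, 0.1489, -0.12, 0.0056, 0.2999, -0.0367], [-0.069, 0.1489, -0.12, 0.0056, 0.2999, -0.0367], [-0.069, 0.1489, -0.12, 0.0056, 0.2999, -0.0367], [-0.1317, 0.2522, -0.1, 0.0456, 1.0463, -0.0789], [-0.1317, 0.2522, -0.1, 0.0456, 1.0463, -0.0789], [-0.1317, 0.2522, -0.1, 0.0456, 1.0463, -0.0789], [-0.1317, 0.2522, -0.1, 0.0456, 1.0463, -0.0789], [-0.1317, 0.2522, -0.1, 0.0456, 1.0463, -0.0789], [-0.1317, 0.2522, -0.1, 0.0456, 1.0463, -0.0789], [-0.1317, 0.2522, -0.1, 0.0456, 1.0463, -0.0789]]

```text
clock: 24.1
eef_pos: [519.6, -335.2, 263.5]
tool_rot: [-2.993, -1.085, 0.095]
force: [0.6, 0.2, -2.5]
width: 24.0
```

```bash
python3 st.py;python3 -c "
from h import *
d=cam('side');crop(d,240,210,400,330,'sg.png');print((proj(d,[[594,-337,110]])-[240,210]+.5)*5)
d=cam('top');crop(d,315,145,415,220,'tg.png');"
```

```text
24.1 [ 519.59 -335.21  263.46] [-2.9927 -1.0851  0.0947] F [ 0.57  0.21 -2.52] T [-0.384  1.146  0.002] 23.961792388324895
tool F [-1.95  0.1   1.7 ] T [-0.126 -1.2   -0.066]
[[597.53292303 429.512459  ]]
```

View pics/sg.png

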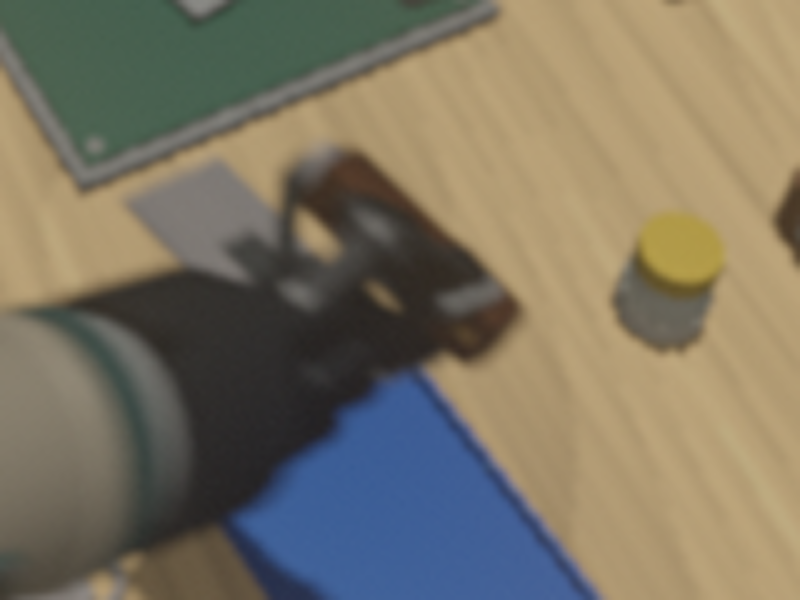

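View pics/tg.png

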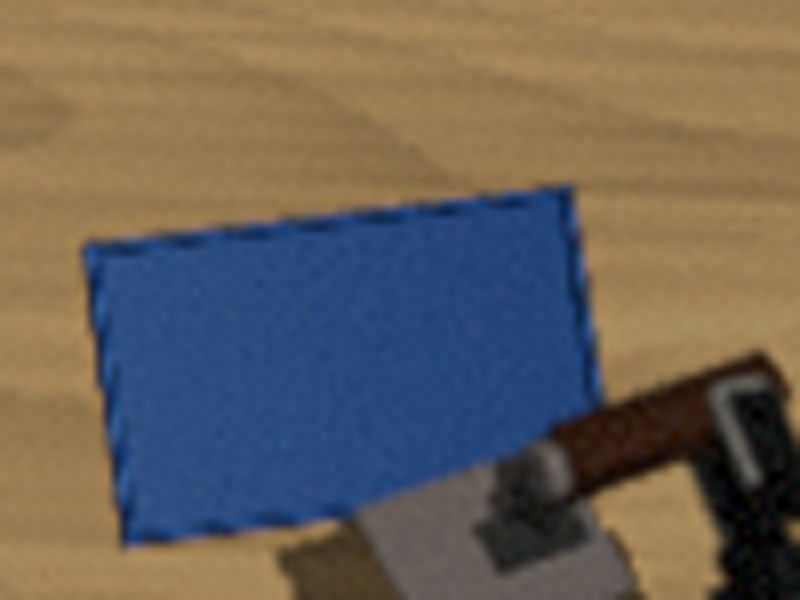

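```bash
python3 -c "
from h import *
s=ctrl.read_state();print(s['qpos'].round(3),s['qd'].round(2))"
```

```text
[ 1.801  0.915 -1.158  2.128 -1.098  0.234  2.253] [-0.23 -0.01  0.13 -0.07  0.   -0.04 -0.04]
```

Emit:
move_arm:
  moves:
    - [[0, 0, 0, 0, 0, 0], [0, 0, 0, 0, 0, 0]]

```text
clock: 24.45
eef_pos: [522.4, -333.8, 261.2]
tool_rot: [-2.995, -1.079, 0.1]
force: [0.3, 0.7, -1.3]
width: 24.3
```

```bash
python3 -c "
from h import *
s=ctrl.read_state();print(s['qpos'].round(3),s['qd'].round(2))";python3 st.py
```

```text
[ 1.77   0.914 -1.15   2.122 -1.098  0.234  2.252] [-0.03 -0.   -0.   -0.    0.    0.    0.  ]
24.45 [ 522.35 -333.81  261.2 ] [-2.9947 -1.079   0.1   ] F [ 0.33  0.7  -1.34] T [-0.394  1.147  0.038] 24.253914275863792
tool F [-0.99 -0.51  1.07] T [-0.098 -1.207 -0.087]
```

```bash
cp cmd.json cmdT.json; python3 - <<'E'
import json
from scipy.spatial.transform import Rotation as Ro
json.dump({'p':[522.35,-333.8,261.2],'q':Ro.from_euler('xyz',[-2.9947,-1.079,.1]).as_quat().tolist()},open('cmd.json','w'))
E
python3 plan.py 500,-250,330,-0.2,0,0.6 490,-150,330,-.7 490,-150,330,-1.5708
cp cmd.json cmdM.json; cp cmdT.json cmd.json; python3 upd.py $(python3 - <<'E'
print('')
E
) 0 0 0 >/dev/null; python3 -c "
import json;print(json.load(open('cmdT.json')))"
```

```text
[0.0541, -0.0912, -0.0317, -0.369, -0.4609, 0.2375]
[0.0541, -0.1906, -0.017, -0.5578, -0.9691, 0.797]
[0.0541, -0.1906, -0.017, -1.0009, -0.7042, 1.5644]
-> [ 489.98 -150.05  330.  ] [-3.1416  0.     -1.5708]
{'p': [593.9557674131239, -337.03796511677615, 110.03642136151394], 'q': [0.8636373478412626, 0.06489750856050065, 0.4985119364267316, -0.037479248077039465]}
```

Emit:
move_arm:
  moves:
    - [[0.0541, -0.0912, -0.0317, -0.369, -0.4609, 0.2375], [0.0541, -0.0912, -0.0317, -0.369, -0.4609, 0.2375], [0.0541, -0.0912, -0.0317, -0.369, -0.4609, 0.2375], [0.0541, -0.0912, -0.0317, -0.369, -0.4609, 0.2375], [0.0541, -0.1906, -0.017, -0.5578, -0.9691, 0.797], [0.0541, -0.1906, -0.017, -0.5578, -0.9691, 0.797], [0.0541, -0.1906, -0.017, -0.5578, -0.9691, 0.797], [0.0541, -0.1906, -0.017, -0.5578, -0.9691, 0.797], [0.0541, -0.1906, -0.017, -1.0009, -0.7042, 1.5644], [0.0541, -0.1906, -0.017, -1.0009, -0.7042, 1.5644], [0.0541, -0.1906, -0.017, -1.0009, -0.7042, 1.5644], [0.0541, -0.1906, -0.017, -1.0009, -0.7042, 1.5644], [0.0541, -0.1906, -0.017, -1.0009, -0.7042, 1.5644], [0.0541, -0.1906, -0.017, -1.0009, -0.7042, 1.5644]]

```text
clock: 26.2
eef_pos: [490.0, -147.2, 331.2]
tool_rot: [-3.082, -0.052, -1.351]
force: [-0.1, 0.3, -1.8]
width: 24.1
```

```bash
python3 -c "
from h import *
s=ctrl.read_state();print(s['qpos'].round(3),s['qd'].round(2))";python3 st.py
cp cmdT.json cmd.json;python3 upd.py 0.0541 -0.1906 -0.017 -1.0009 -0.7042 1.5644; python3 -c "
from plan import load;print(load()[1].as_euler('xyz'))"
```

```text
[ 0.374  0.256 -0.197  1.774  0.085  1.043 -1.204] [-0.21  0.29  0.25 -0.47 -0.11  0.67 -1.28]
26.2 [ 490.03 -147.18  331.23] [-3.0819 -0.0516 -1.3508] F [-0.13  0.32 -1.84] T [-0.043  0.188  0.019] 24.0857805303108
tool F [-0.43  0.17  1.81] T [-0.192 -0.001 -0.029]
[ 577.67 -146.74  165.39]
[ 3.12176194 -0.07559676 -1.64845876]
```

Emit:
move_arm:
  moves:
    - [[0, 0, 0, 0, 0, 0], [0, 0, 0, 0, 0, 0]]

```text
clock: 26.45
eef_pos: [489.1, -149.4, 330.6]
tool_rot: [-3.08, -0.053, -1.347]
force: [-1.0, -0.1, -1.4]
width: 23.9
```

```bash
cat > setm.py <<'E'
from h import *
import json
s=ctrl.read_state();json.dump({'p':s['eef_pos'].tolist(),'q':Ro.from_euler('xyz',s['tool_rot']).as_quat().tolist()},open('cmd.json','w'))
print(s['clock'],s['eef_pos'].round(1),s['tool_rot'].round(3),s['qpos'].round(2),'w',round(s['width'],1))
E
python3 setm.py; python3 plan.py 500,-120,150,-1.5708,0,0.4 500,-100,75,-1.5708,0,0.78
python3 -c "
from h import *
d=cam('side');crop(d,220,130,380,250,'sh.png')"
```

```text
26.45 [ 489.1 -149.4  330.6] [-3.08  -0.053 -1.347] [ 0.38  0.25 -0.2   1.78  0.09  1.04 -1.2 ] w 23.9
[-0.0358, -0.0063, 0.1797, -0.1109, 0.3522, 0.209]
[-0.0592, -0.0062, 0.2537, -0.1509, 0.7304, 0.1876]
-> [ 500.03 -100.02   74.96] [-3.1415 -0.78   -1.5709]
```

View pics/sh.png

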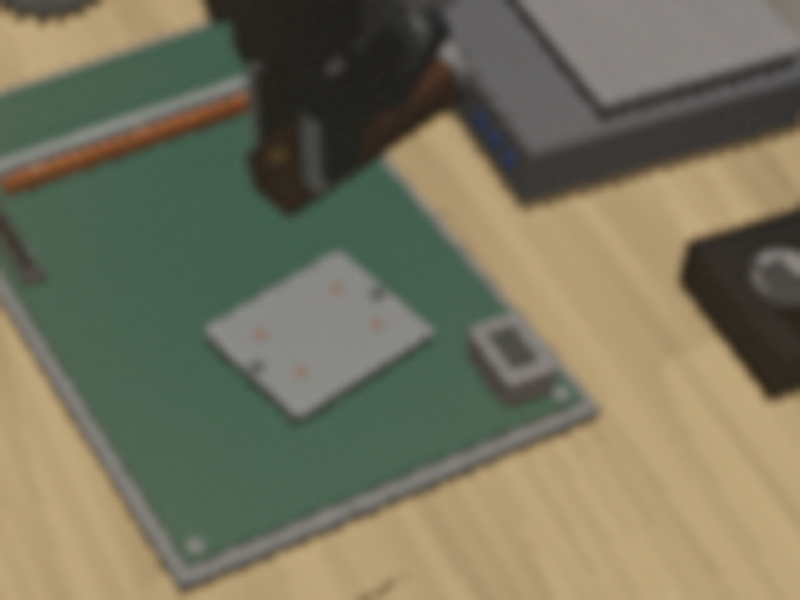

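```bash
python3 setm.py >/dev/null; python3 plan.py 470,-160,230,-1.5708,0,0.6 450,-187,130,-1.5708,0,1.2
```

```text
[0.0003, 0.0267, 0.0994, -0.1317, 0.5513, 0.1969]
[0.0169, 0.0583, 0.1987, -0.1921, 1.1483, 0.1557]
-> [ 449.97 -186.98  129.95] [-3.1415 -1.2    -1.5708]
```

Emit:
move_arm:
  moves:
    - [[0.0003, 0.0267, 0.0994, -0.1317, 0.5513, 0.1969], [0.0003, 0.0267, 0.0994, -0.1317, 0.5513, 0.1969], [0.0003, 0.0267, 0.0994, -0.1317, 0.5513, 0.1969], [0.0003, 0.0267, 0.0994, -0.1317, 0.5513, 0.1969], [0.0169, 0.0583, 0.1987, -0.1921, 1.1483, 0.1557], [0.0169, 0.0583, 0.1987, -0.1921, 1.1483, 0.1557], [0.0169, 0.0583, 0.1987, -0.1921, 1.1483, 0.1557], [0.0169, 0.0583, 0.1987, -0.1921, 1.1483, 0.1557], [0.0169, 0.0583, 0.1987, -0.1921, 1.1483, 0.1557], [0.0169, 0.0583, 0.1987, -0.1921, 1.1483, 0.1557]]

```text
clock: 27.75
eef_pos: [450.2, -188.6, 130.7]
tool_rot: [-3.139, -1.197, -1.579]
force: [0.5, -0.2, -1.0]
width: 24.1
```

```bash
python3 setm.py;python3 -c "
from h import *
d=cam('side');crop(d,200,180,360,300,'si.png')"
```

```text
27.75 [ 450.2 -188.6  130.7] [-3.139 -1.197 -1.579] [-0.67  1.03  0.4   2.13  1.    0.91 -2.93] w 24.1
```

View pics/si.png

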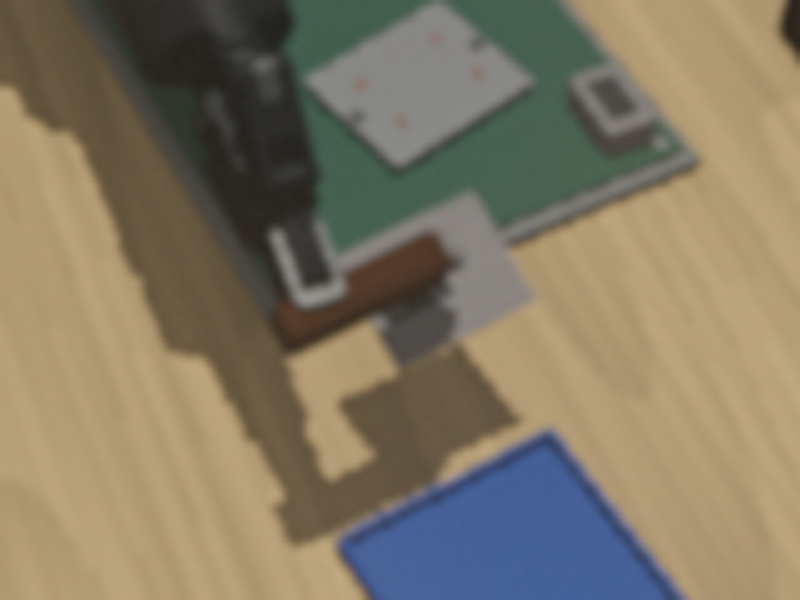

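```bash
python3 plan.py 450,-188,90,-1.5708,0,1.2 450,-188,54,-1.5708,0,1.2
```

```text
[-0.0381, 0.0002, 0.0143, 0.0051, 0.0027, -0.0032]
[-0.0716, 0.0003, 0.0275, 0.0051, 0.0027, -0.0032]
-> [ 449.98 -188.03   53.96] [ 3.1415 -1.2    -1.5707]
```

Emit:
move_arm:
  moves:
    - [[-0.0381, 0.0002, 0.0143, 0.0051, 0.0027, -0.0032], [-0.06, 0.0002, 0.023, 0.0051, 0.0027, -0.0032], [-0.0716, 0.0003, 0.0275, 0.0051, 0.0027, -0.0032], [-0.0716, 0.0003, 0.0275, 0.0051, 0.0027, -0.0032], [-0.0716, 0.0003, 0.0275, 0.0051, 0.0027, -0.0032]]

```text
clock: 28.42
eef_pos: [449.9, -188.4, 54.3]
tool_rot: [-3.14, -1.201, -1.573]
force: [0.7, -0.5, -0.7]
width: 24.0
```

```bash
python3 setm.py;python3 st.py;python3 -c "
from h import *
d=cam('side');crop(d,220,200,340,290,'sj.png')"; cat cmd.json
```

```text
28.425 [ 449.9 -188.4   54.3] [-3.14  -1.201 -1.573] [-0.77  1.25  0.54  2.09  0.89  0.71 -2.92] w 24.0
28.425 [ 449.9  -188.38   54.33] [-3.1403 -1.2015 -1.573 ] F [ 0.73 -0.48 -0.73] T [ 1.246  0.113 -0.04 ] 23.963099347836373
tool F [-0.51 -0.73  0.72] T [-0.079 -1.246 -0.092]
{"p": [449.90199515165034, -188.37757969208724, 54.33399386123587], "q": [-0.5829439412316634, 0.5836735956748982, -0.39964349792211656, -0.3997331230481227]}
```

View pics/sj.png

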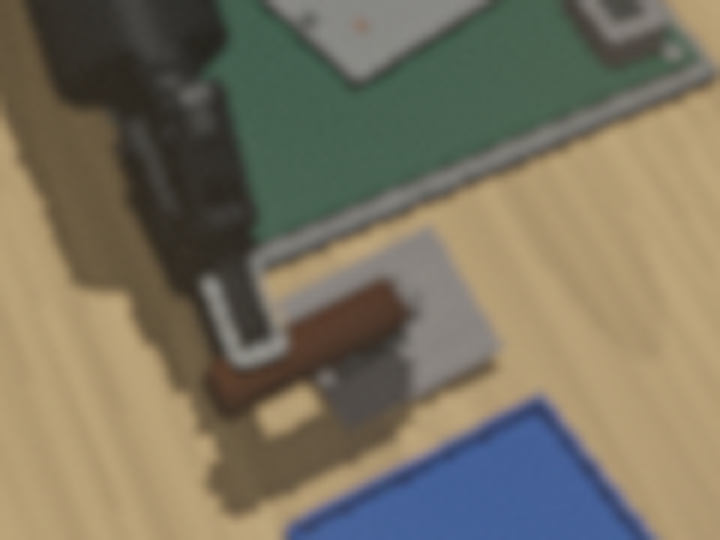

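```bash
python3 plan.py 450,-188,48,-1.5708,0,1.2
```

```text
[-0.006, -0.0001, 0.0019, 0.0007, -0.0015, -0.0008]
-> [ 450.01 -187.98   48.05] [ 3.1416 -1.2    -1.5707]
```

Emit:
move_arm:
  moves:
    - [[-0.003, 0, 0.001, 0, 0, 0], [-0.0055, 0, 0.002, 0, 0, 0], [-0.0055, 0, 0.002, 0, 0, 0]]

```text
clock: 28.85
eef_pos: [449.9, -187.7, 47.2]
tool_rot: [3.138, -1.202, -1.567]
force: [0.7, -0.3, -1.9]
width: 24.4
```

```bash
python3 st.py
```

```text
28.85 [ 449.94 -187.73   47.21] [ 3.1384 -1.2024 -1.5666] F [ 0.72 -0.25 -1.94] T [ 1.203  0.035 -0.012] 24.42973913946905
tool F [-1.71 -0.72  0.93] T [-0.022 -1.203 -0.027]
```

Emit:
move_arm:
  moves:
    - [[-0.003, 0, 0.001, 0, 0, 0], [-0.0055, 0, 0.002, 0, 0, 0], [-0.0055, 0, 0.002, 0, 0, 0]]

```text
clock: 29.22
eef_pos: [448.5, -189.4, 45.6]
tool_rot: [3.141, -1.211, -1.573]
force: [-3.6, 5.5, 12.2]
width: 23.9
```

```bash
python3 st.py;python3 -c "
from h import *
d=cam('side');crop(d,220,200,340,290,'sk.png')"
```

```text
29.225 [ 448.48 -189.4    45.6 ] [ 3.1414 -1.2113 -1.5726] F [-3.57  5.45 12.22] T [-0.705 -0.032 -0.453] 23.906017529015553
tool F [ 9.52  3.58 -9.4 ] T [-0.413  0.705  0.191]
```

View pics/sk.png

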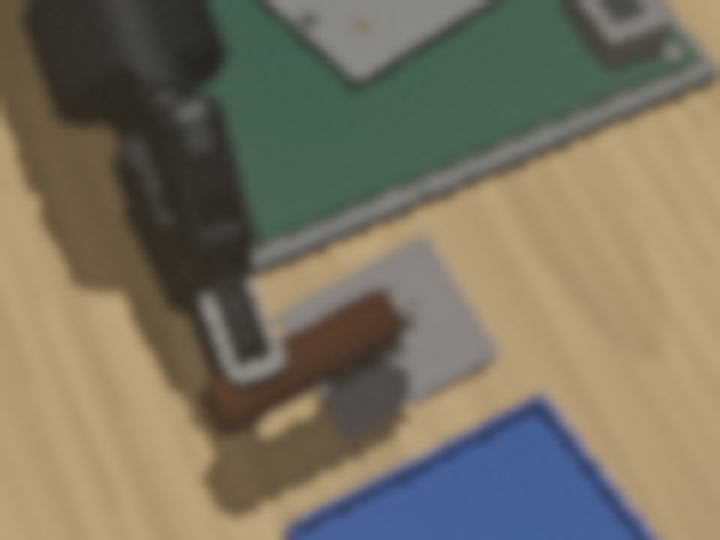

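Emit:
move_arm:
  moves:
    - [[0.001, 0, 0, 0, 0, 0], [0.001, 0, 0, 0, 0, 0], [0.001, 0, 0, 0, 0, 0], [0.001, 0, -0.02, 0, 0, 0], [0.001, 0, -0.06, 0, 0, 0], [0.001, 0, -0.1, 0, 0, 0], [0.001, 0, -0.1, 0, 0, 0]]
  jaw: 0.6

```text
clock: 30.15
eef_pos: [451.4, -91.5, 77.6]
tool_rot: [-3.139, -1.198, -1.568]
force: [0.9, 0.5, -0.2]
width: 51.5
```

```bash
python3 setm.py;python3 -c "
from h import *
d=cam('side');crop(d,220,200,340,290,'sl.png');d=cam('top');crop(d,265,150,385,240,'tl.png')"
```

```text
30.15 [451.4 -91.5  77.6] [-3.139 -1.198 -1.568] [-0.87  1.16  0.45  2.    0.72  0.92 -2.8 ] w 51.5
```

View pics/sl.png

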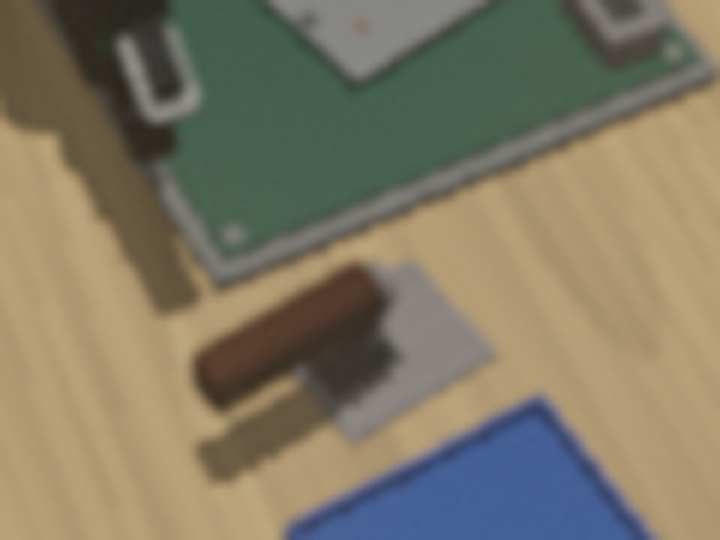

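View pics/tl.png

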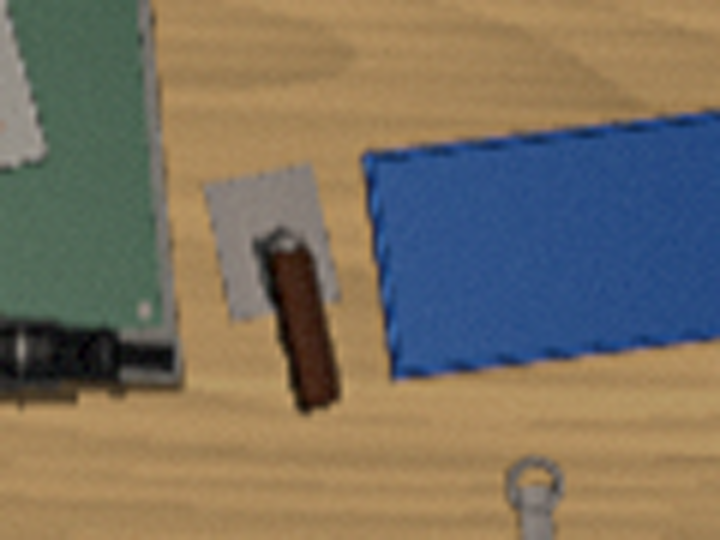

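```bash
cat > fit2.py <<'E'
from h import *
from scipy.optimize import least_squares
a=cam('top');b=cam('side')
pa=np.array([(205,187),(310,165),(340,298),(235,320)])/6+[265,150]-.42; ca=[(-30,38),(30,38),(30,-38),(-30,-38)]
pb=np.array([(415,263),(493,355),(352,440)])/6+[220,200]-.42; cb=[(-30,38),(30,38),(30,-38)]
def W(q,c):
    L=np.array(c,float);co,si=np.cos(q[2]),np.sin(q[2])
    return np.c_[q[0]+co*L[:,0]-si*L[:,1],q[1]+si*L[:,0]+co*L[:,1],np.full(len(L),2.5)]
for w in('t','s','ts'):
    def res(q): return np.concatenate([(proj(d,W(q,c))-p).ravel() for d,c,p,k in((a,ca,pa,'t'),(b,cb,pb,'s')) if k in w])
    o=least_squares(res,[510,-140,-1.4]);print(w,o.x.round(3),np.abs(o.fun).max().round(2))
q=o.x;u=np.array([-np.sin(q[2]),np.cos(q[2])]);print('grip',q[:2]-50*u)
E
python3 fit2.py
```

```text
t [ 518.845 -134.181   -1.335] 0.48
s [ 521.934 -134.842   -1.37 ] 0.92
ts [ 520.458 -134.76    -1.352] 1.24
grip [ 471.65463341 -145.63473905]
```

```bash
python3 setm.py>/dev/null; python3 plan.py 460,-100,200,-1.45,0,0.6 471.5,-145.5,110,-1.345 471.5,-145.5,18,-1.345
```

```text
[0.1146, -0.0106, -0.0398, 0.0977, -0.6031, -0.0752]
[0.047, -0.0222, 0.0349, 0.1376, -1.1984, -0.1974]
[-0.0389, -0.0224, 0.0679, 0.1376, -1.1984, -0.1974]
-> [ 471.53 -145.51   18.02] [-3.1416  0.     -1.345 ]
```

Emit:
move_arm:
  moves:
    - [[0.1146, -0.0106, -0.0398, 0.0977, -0.6031, -0.0752], [0.1146, -0.0106, -0.0398, 0.0977, -0.6031, -0.0752], [0.1146, -0.0106, -0.0398, 0.0977, -0.6031, -0.0752], [0.1146, -0.0106, -0.0398, 0.0977, -0.6031, -0.0752], [0.047, -0.0222, 0.0349, 0.1376, -1.1984, -0.1974], [0.047, -0.0222, 0.0349, 0.1376, -1.1984, -0.1974], [0.047, -0.0222, 0.0349, 0.1376, -1.1984, -0.1974], [0.047, -0.0222, 0.0349, 0.1376, -1.1984, -0.1974], [0.047, -0.0222, 0.0349, 0.1376, -1.1984, -0.1974], [0.047, -0.0222, 0.0349, 0.1376, -1.1984, -0.1974]]

```text
clock: 31.6
eef_pos: [470.3, -147.1, 108.8]
tool_rot: [3.14, 0.002, -1.35]
force: [-0.2, 0.3, -0.5]
width: 51.6
```

```bash
python3 setm.py; python3 -c "
from h import *
d=cam('side');crop(d,220,180,340,270,'sm.png')";python3 plan.py 471.5,-145.5,18,-1.345
```

```text
31.6 [ 470.3 -147.1  108.8] [ 3.14e+00  2.00e-03 -1.35e+00] [ 0.4   0.56 -0.23  2.03  0.22  0.57 -1.32] w 51.6
[-0.0012, -0.0017, 0.0908, 0.0014, 0.0019, -0.005]
-> [ 471.51 -145.45   18.  ] [-3.1416  0.     -1.345 ]
```

View pics/sm.png

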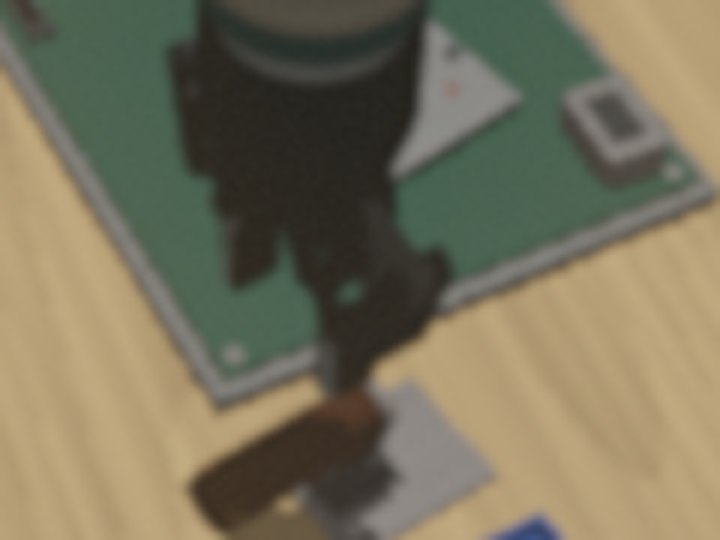

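Emit:
move_arm:
  moves:
    - [[0, 0, 0.04, 0, 0, 0], [0, 0, 0.075, 0, 0, 0], [0, 0, 0.092, 0, 0, 0], [0, 0, 0.092, 0, 0, 0], [0, 0, 0.092, 0, 0, 0]]

```text
clock: 32.28
eef_pos: [472.5, -143.2, 18.2]
tool_rot: [-3.141, 0.001, -1.342]
force: [0.3, 0.9, 0.2]
width: 51.1
```

Emit:
move_arm:
  moves:
    - [[0, 0, 0, 0, 0, 0], [0, 0, 0, 0, 0, 0], [0, 0, 0, 0, 0, 0], [0, 0, 0, 0, 0, 0], [0, 0, 0, 0, 0, 0], [0, 0, 0, 0, 0, 0]]
  jaw: 0

```text
clock: 33.02
eef_pos: [472.7, -144.1, 18.7]
tool_rot: [-3.139, 0.001, -1.344]
force: [-0.6, 2.5, 5.9]
width: 20.8
```

```bash
python3 st.py; python3 -c "
from h import *
d=cam('side');crop(d,220,180,340,270,'sn.png')"
```

```text
33.025 [ 472.69 -144.11   18.66] [-3.1393e+00  9.0000e-04 -1.3435e+00] F [-0.63  2.46  5.88] T [0.116 0.14  0.04 ] 20.786412851307492
tool F [-2.54  0.05 -5.87] T [-0.111 -0.145 -0.039]
```

View pics/sn.png

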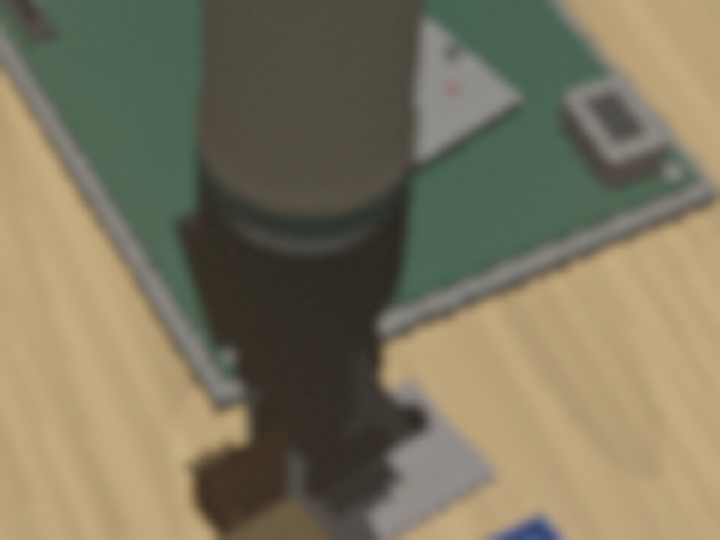

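```bash
python3 - <<'E'
import json
from plan import R
json.dump({'p':[471.5,-145.5,18],'q':R(-1.345).as_quat().tolist()},open('cmd.json','w'))
E
python3 plan.py 471.5,-145.5,110,-1.345 634,-105,110,.275 634,-105,38,.275,-0.01
```

```text
[0.0, 0.0, -0.092, 0.0, 0.0, 0.0]
[-0.0031, -0.1674, -0.092, 0.0, 0.0, -1.62]
[-0.0031, -0.1674, -0.02, -0.0077, 0.0081, -1.62]
-> [ 633.96 -105.     38.  ] [ 3.1316 -0.      0.275 ]
```

Emit:
move_arm:
  moves:
    - [[0, 0, -0.03, 0, 0, 0], [0, 0, -0.08, 0, 0, 0], [-0.0031, -0.1674, -0.092, 0, 0, -1.62], [-0.0031, -0.1674, -0.092, 0, 0, -1.62], [-0.0031, -0.1674, -0.092, 0, 0, -1.62], [-0.0031, -0.1674, -0.092, 0, 0, -1.62], [-0.0031, -0.1674, -0.092, 0, 0, -1.62], [-0.0031, -0.1674, -0.092, 0, 0, -1.62], [-0.0031, -0.1674, -0.092, 0, 0, -1.62], [-0.0031, -0.1674, -0.092, 0, 0, -1.62], [-0.0031, -0.1674, -0.092, 0, 0, -1.62], [-0.0031, -0.1674, -0.06, -0.0077, 0.0081, -1.62], [-0.0031, -0.1674, -0.03, -0.0077, 0.0081, -1.62], [-0.0031, -0.1674, -0.02, -0.0077, 0.0081, -1.62], [-0.0031, -0.1674, -0.02, -0.0077, 0.0081, -1.62]]

```text
clock: 34.95
eef_pos: [634.3, -103.5, 37.7]
tool_rot: [3.133, -0.0, 0.276]
force: [-0.7, -0.1, -1.3]
width: 20.7
```

```bash
python3 st.py;python3 lk.py o
```

```text
34.95 [ 634.28 -103.5    37.67] [ 3.1333e+00 -2.0000e-04  2.7640e-01] F [-0.71 -0.09 -1.33] T [-0.01  -0.013  0.022] 20.665794635103126
tool F [-0.71 -0.12  1.32] T [-0.014  0.01  -0.022]
```

View pics/so.png

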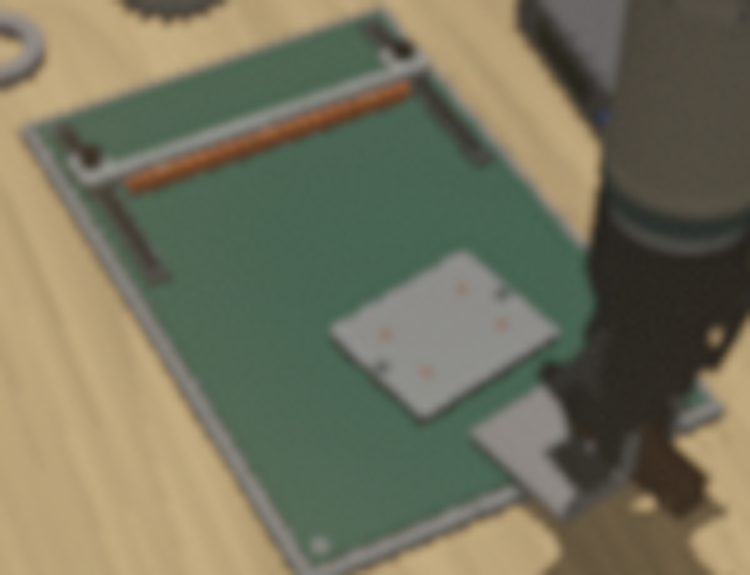

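View pics/to.png

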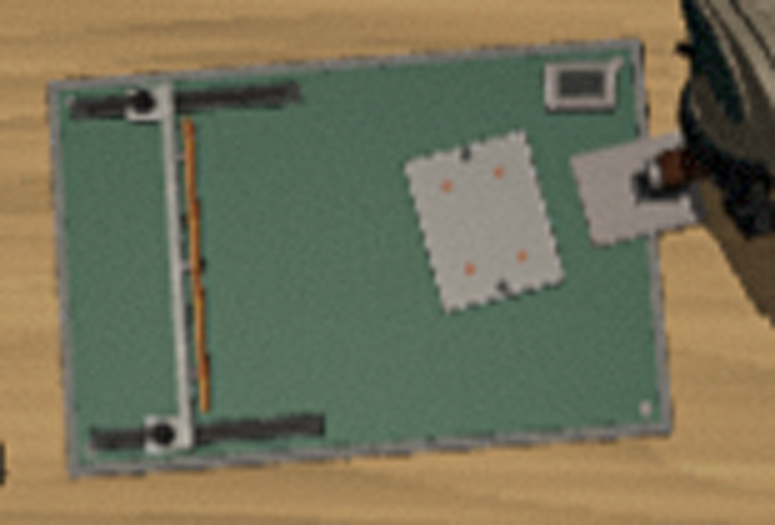

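Emit:
move_arm:
  moves:
    - [[0, 0, 0.003, 0, 0, 0], [0, 0, 0.005, 0, 0, 0], [0, 0, 0.006, 0, 0, 0], [0, 0, 0.006, 0, 0, 0]]

```text
clock: 35.55
eef_pos: [634.8, -103.7, 32.3]
tool_rot: [3.132, -0.001, 0.276]
force: [0.3, -1.0, 2.2]
width: 20.8
```

```bash
python3 upd.py 0 0 .006; python3 st.py
```

```text
[ 633.97 -105.06   32.  ]
35.55 [ 634.84 -103.73   32.27] [ 3.1325e+00 -1.4000e-03  2.7620e-01] F [ 0.33 -1.04  2.17] T [-0.122  0.205  0.027] 20.792021507865872
tool F [ 0.03  1.11 -2.16] T [-0.061 -0.23  -0.029]
```

```bash
python3 fw.py .275 14 -0.2 27 -0.2
```

```text
[0.0, -0.014, 0.0001, 0.0, -0.0, -0.0]
[0.0, -0.027, -0.0001, 0.0, -0.0, -0.0]
-> [626.64 -79.07  31.83] [ 3.1316 -0.      0.275 ]
```

Emit:
move_arm:
  moves:
    - [[0, -0.005, 0.0001, 0, 0, 0], [0, -0.01, 0.0001, 0, 0, 0], [0, -0.015, 0, 0, 0, 0], [0, -0.02, 0, 0, 0, 0], [0, -0.025, 0, 0, 0, 0], [0, -0.027, 0, 0, 0, 0]]

```text
clock: 36.3
eef_pos: [627.6, -77.5, 32.1]
tool_rot: [3.132, -0.002, 0.277]
force: [0.8, -4.5, 6.3]
width: 20.4
```

```bash
python3 st.py; python3 lk.py p
```

```text
36.3 [627.63 -77.54  32.09] [ 3.132e+00 -1.700e-03  2.767e-01] F [ 0.82 -4.55  6.33] T [-0.783 -0.197 -0.005] 20.356587742854266
tool F [-0.44  4.66 -6.28] T [-0.807 -0.024  0.003]
```

View pics/tp.png

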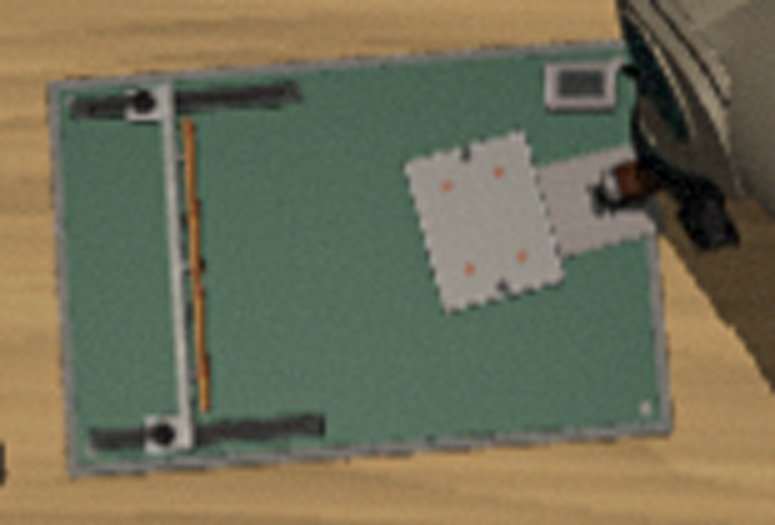

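View pics/sp.png

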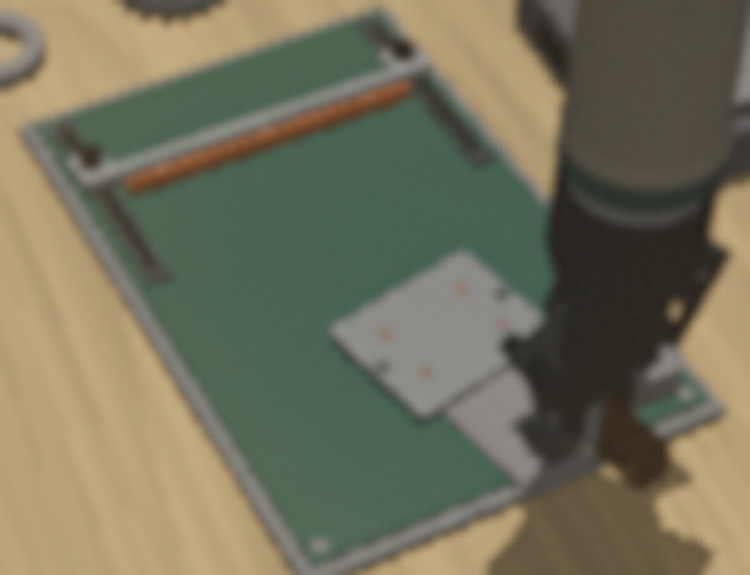

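Emit:
move_arm:
  moves:
    - [[0, -0.001, -0.0004, 0, 0, 0], [0, -0.003, -0.0004, 0, 0, 0], [0, -0.005, -0.0004, 0, 0, 0], [0, -0.007, -0.0005, 0, 0, 0], [0, -0.007, -0.0005, 0, 0, 0]]

```text
clock: 37.02
eef_pos: [625.5, -71.5, 32.3]
tool_rot: [3.132, -0.001, 0.276]
force: [2.3, -5.0, 4.6]
width: 20.3
```

```bash
python3 upd.py 0 -.007 -.0005; python3 st.py
```

```text
[624.74 -72.33  32.26]
37.025 [625.55 -71.5   32.3 ] [ 3.1315e+00 -1.1000e-03  2.7650e-01] F [ 2.31 -5.01  4.58] T [-1.032 -0.261  0.091] 20.30921652210484
tool F [ 0.86  5.5  -4.53] T [-1.064 -0.029 -0.093]
```

```bash
python3 lk.py q
```

```text
(no output)
```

View pics/tq.png

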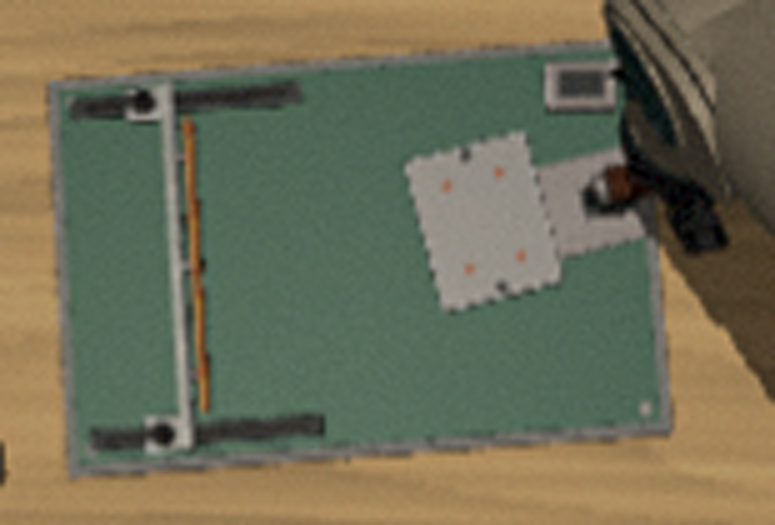

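```bash
sed -i 's/Z=47.0+z-2.5/Z=31.9+z-2.5/' arc.py; python3 arc.py 0 0 3 6 9 13 17 21 25 29 33 37 41 45 49 53 57
```

```text
[0, 0.0038, 0]
0.0 [-0.0, 0.0038, -0.0011] [np.float64(-3.8), np.float64(33.4)]
3.0 [-0.0, 0.0035, -0.0044] [np.float64(-3.5), np.float64(36.72)]
6.0 [0.0, 0.0031, -0.0077] [np.float64(-3.03), np.float64(40.02)]
9.0 [0.0, 0.0025, -0.011] [np.float64(-2.39), np.float64(43.28)]
13.0 [0.0, 0.0014, -0.0153] [np.float64(-1.27), np.float64(47.58)]
17.0 [0.0, 0.0001, -0.0195] [np.float64(0.14), np.float64(51.79)]
21.0 [0.0, -0.0016, -0.0236] [np.float64(1.85), np.float64(55.89)]
25.0 [0.0, -0.0036, -0.0282] [np.float64(3.86), np.float64(60.46)]
29.0 [0.0, -0.0059, -0.0328] [np.float64(6.19), np.float64(65.03)]
33.0 [0.0, -0.0085, -0.0373] [np.float64(8.83), np.float64(69.43)]
37.0 [0.0, -0.0114, -0.0415] [np.float64(11.77), np.float64(73.63)]
41.0 [0.0, -0.0145, -0.0455] [np.float64(15.0), np.float64(77.62)]
45.0 [0.0, -0.018, -0.0493] [np.float64(18.5), np.float64(81.37)]
49.0 [0.0, -0.0217, -0.0528] [np.float64(22.25), np.float64(84.87)]
53.0 [0.0, -0.0257, -0.0561] [np.float64(26.24), np.float64(88.1)]
57.0 [0.0, -0.0299, -0.0591] [np.float64(30.44), np.float64(91.04)]
```

Emit:
move_arm:
  moves:
    - [[0, 0.002, 0, 0, 0, 0], [0, 0.0038, -0.0005, 0, 0, 0], [0, 0.0038, -0.0011, 0, 0, 0], [0, 0.0035, -0.0044, 0, 0, 0], [0, 0.0031, -0.0077, 0, 0, 0], [0, 0.0025, -0.011, 0, 0, 0], [0, 0.0014, -0.0153, 0, 0, 0], [0, 0.0001, -0.0195, 0, 0, 0], [0, -0.0016, -0.0236, 0, 0, 0], [0, -0.0036, -0.0282, 0, 0, 0], [0, -0.0059, -0.0328, 0, 0, 0], [0, -0.0085, -0.0373, 0, 0, 0], [0, -0.0114, -0.0415, 0, 0, 0], [0, -0.0145, -0.0455, 0, 0, 0], [0, -0.018, -0.0493, 0, 0, 0]]

```text
clock: 39.0
eef_pos: [620.2, -52.8, 81.5]
tool_rot: [3.133, -0.001, 0.276]
force: [-0.5, -1.2, -1.6]
width: 20.7
```

```bash
python3 upd.py 0 -.018 -.0493; python3 st.py;python3 lk.py r
```

```text
[619.72 -54.54  81.38]
39.0 [620.22 -52.76  81.52] [ 3.1331e+00 -1.2000e-03  2.7650e-01] F [-0.49 -1.22 -1.65] T [-0.29   0.018  0.053] 20.698778647681234
tool F [-0.8   1.03  1.66] T [-0.274 -0.096 -0.054]
```

View pics/sr.png

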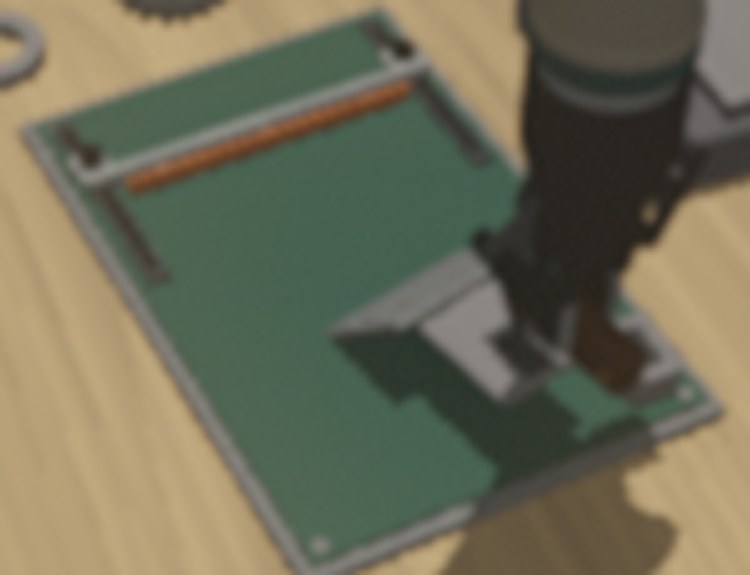

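View pics/tr.png

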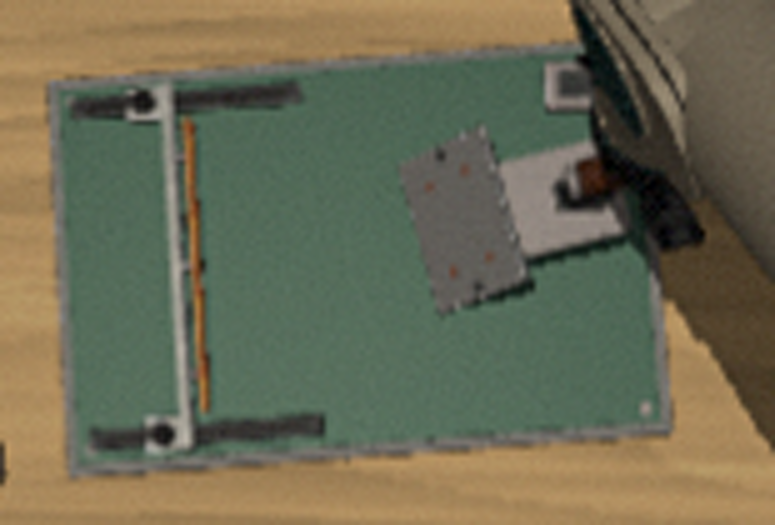

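Excellent: the pad is tipped to about 45° on the blade. Continue the arc.

```bash
python3 arc.py 18.5 45 49 53 57 61 65 69 73 77 81 85 89 91 95 99 103 108 113 118
```

```text
[0, 0.0223, 0]
45.0 [-0.0, 0.0, 0.0] [np.float64(18.5), np.float64(81.37)]
49.0 [0.0, -0.0037, -0.0035] [np.float64(22.25), np.float64(84.87)]
53.0 [0.0, -0.0077, -0.0068] [np.float64(26.24), np.float64(88.1)]
57.0 [0.0, -0.0118, -0.0098] [np.float64(30.44), np.float64(91.04)]
61.0 [0.0, -0.0162, -0.0125] [np.float64(34.84), np.float64(93.68)]
65.0 [0.0, -0.0208, -0.0148] [np.float64(39.41), np.float64(96.01)]
69.0 [0.0, -0.0255, -0.0169] [np.float64(44.13), np.float64(98.02)]
73.0 [0.0, -0.0303, -0.0186] [np.float64(48.98), np.float64(99.69)]
77.0 [0.0, -0.0352, -0.02] [np.float64(53.94), np.float64(101.02)]
81.0 [0.0, -0.0403, -0.021] [np.float64(58.97), np.float64(102.0)]
85.0 [0.0, -0.0453, -0.0217] [np.float64(64.06), np.float64(102.62)]
89.0 [0.0, -0.0505, -0.022] [np.float64(69.19), np.float64(102.89)]
91.0 [0.0, -0.053, -0.0221] [np.float64(71.75), np.float64(102.98)]
95.0 [0.0, -0.0582, -0.0223] [np.float64(76.89), np.float64(103.06)]
99.0 [0.0, -0.0633, -0.022] [np.float64(82.03), np.float64(102.78)]
103.0 [0.0, -0.0684, -0.0214] [np.float64(87.13), np.float64(102.14)]
108.0 [0.0, -0.0747, -0.0202] [np.float64(93.43), np.float64(100.85)]
113.0 [0.0, -0.0809, -0.0184] [np.float64(99.59), np.float64(99.01)]
118.0 [0.0, -0.0869, -0.0161] [np.float64(105.56), np.float64(96.64)]
```

Emit:
move_arm:
  moves:
    - [[0, -0.0037, -0.0035, 0, 0, 0], [0, -0.0077, -0.0068, 0, 0, 0], [0, -0.0118, -0.0098, 0, 0, 0], [0, -0.0162, -0.0125, 0, 0, 0], [0, -0.0208, -0.0148, 0, 0, 0], [0, -0.0255, -0.0169, 0, 0, 0], [0, -0.0303, -0.0186, 0, 0, 0], [0, -0.0352, -0.02, 0, 0, 0], [0, -0.0403, -0.021, 0, 0, 0], [0, -0.0453, -0.0217, 0, 0, 0], [0, -0.0505, -0.022, 0, 0, 0], [0, -0.053, -0.0222, 0, 0, 0], [0, -0.0582, -0.0223, 0, 0, 0], [0, -0.0633, -0.0223, 0, 0, 0], [0, -0.0684, -0.0223, 0, 0, 0], [0, -0.0684, -0.0223, 0, 0, 0]]

```text
clock: 41.1
eef_pos: [601.4, 13.7, 103.0]
tool_rot: [3.133, -0.001, 0.278]
force: [-0.0, -0.7, -0.9]
width: 20.6
```

```bash
python3 upd.py 0 -.0684 -.0223; python3 st.py;python3 lk.py u
```

```text
[601.08  11.51 102.99]
41.1 [601.37  13.73 102.99] [ 3.1333e+00 -1.2000e-03  2.7750e-01] F [-0.04 -0.74 -0.86] T [-0.01  -0.007  0.041] 20.580739571293652
tool F [-0.25  0.69  0.86] T [-0.012  0.005 -0.041]
```

View pics/su.png

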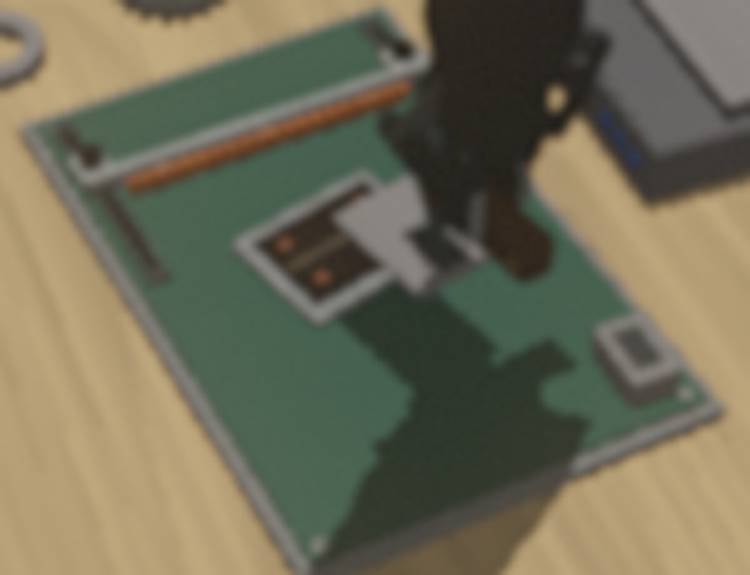

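View pics/tu.png

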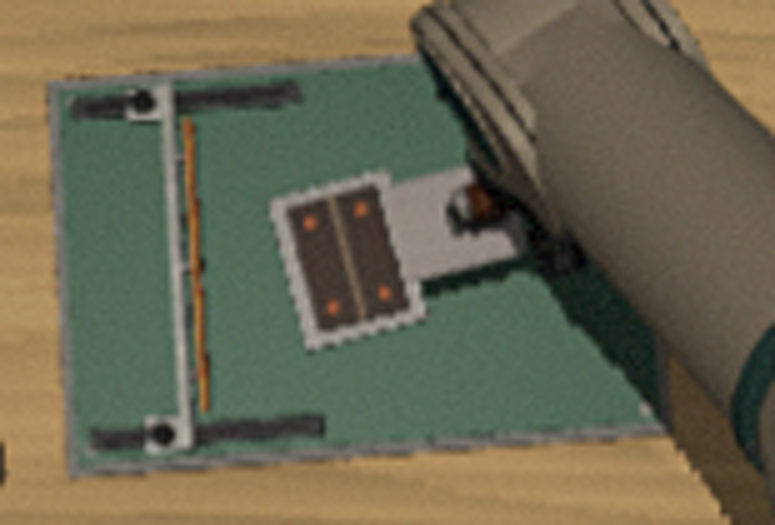

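```bash
cat > padfit.py <<'E'
from h import *
from scipy.optimize import least_squares
def fitpad(d,pts,z=18):
    c=[(1,1),(1,-1),(-1,-1),(-1,1)];L=np.array(c)*[50,40.]
    def W(q):
        co,si=np.cos(q[2]),np.sin(q[2]);return np.c_[q[0]+co*L[:,0]-si*L[:,1],q[1]+si*L[:,0]+co*L[:,1],np.full(4,z)]
    o=least_squares(lambda q:(proj(d,W(q))-pts).ravel(),[580,110,.2]);return o.x,np.abs(o.fun).max()
E
python3 - <<'E'
from padfit import *
a=cam('top')
q,e=fitpad(a,np.array([(272,200),(387,173),(425,315),(312,348)])/5+[160,120]-.4);print(q.round(3),e)
# desired TCP: nose 15 behind pad -y edge mid, yaw .10, centred
yaw=.10;u=np.array([-np.sin(yaw),np.cos(yaw)])
for extra in(60,):
    n=q[:2]-u*extra;print('tcp',n-86.7*u, 'nose',n)
E
```

```text
[5.70404e+02 1.26906e+02 2.90000e-01] 0.9908601474434704
tcp [585.04908905 -19.06091297] nose [576.39353183  67.20594816]
```

```bash
python3 plan.py 588,-21,90,.1,-.01 586.5,-21,38,.1,-.01 586.5,-21,31.7,.1,-.01
```

```text
[-0.0214, 0.0276, 0.0133, -0.0, -0.0018, 0.175]
[-0.0229, 0.0267, 0.0653, -0.0, -0.0018, 0.175]
[-0.0229, 0.0266, 0.0716, -0.0, -0.0018, 0.175]
-> [586.46 -21.    31.66] [3.1316 0.     0.1   ]
```

Emit:
move_arm:
  moves:
    - [[-0.0214, 0.0276, 0.0133, 0, -0.0018, 0.175], [-0.0214, 0.0276, 0.0133, 0, -0.0018, 0.175], [-0.0229, 0.0267, 0.04, 0, -0.0018, 0.175], [-0.0229, 0.0267, 0.06, 0, -0.0018, 0.175], [-0.0229, 0.0267, 0.0675, 0, -0.0018, 0.175], [-0.0229, 0.0266, 0.0705, 0, -0.0018, 0.175], [-0.0229, 0.0266, 0.0715, 0, -0.0018, 0.175], [-0.0229, 0.0266, 0.0715, 0, -0.0018, 0.175]]

```text
clock: 42.25
eef_pos: [587.1, -19.2, 32.3]
tool_rot: [3.133, -0.001, 0.102]
force: [-1.1, -0.5, 1.4]
width: 20.4
```

```bash
python3 st.py;python3 lk.py v
```

```text
42.25 [587.06 -19.23  32.25] [ 3.1332e+00 -1.2000e-03  1.0180e-01] F [-1.11 -0.48  1.44] T [0.058 0.503 0.092] 20.38228498137611
tool F [-1.16  0.37 -1.44] T [ 0.109 -0.494 -0.096]
```

View pics/tv.png

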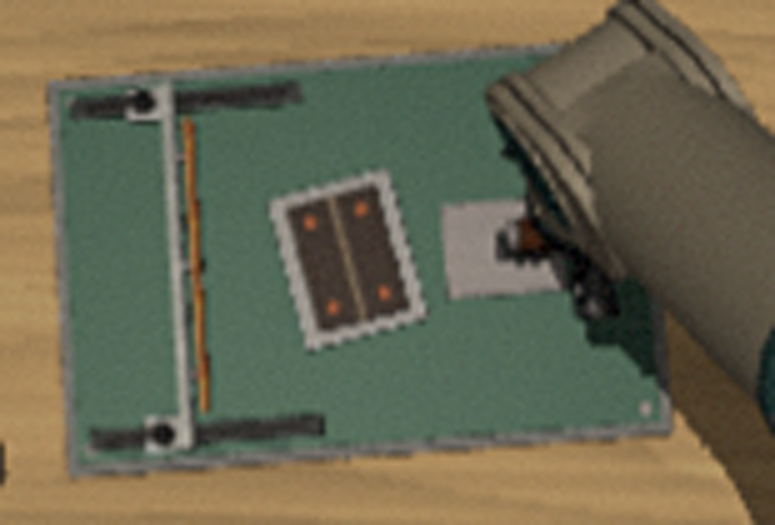

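View pics/sv.png

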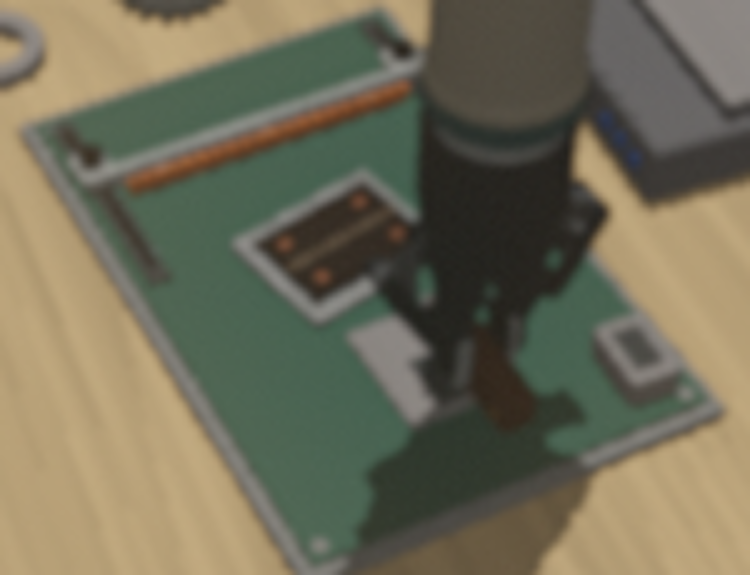

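```bash
python3 fw.py .1 30 -0.1 62 -0.1
```

```text
[0.0, -0.03, -0.0002, 0.0, 0.0, 0.0]
[0.0, -0.062, -0.0005, 0.0, 0.0, 0.0]
-> [580.27  40.69  31.54] [3.1316 0.     0.1   ]
```

Emit:
move_arm:
  moves:
    - [[0, -0.005, 0.0001, 0, 0, 0], [0, -0.01, 0.0001, 0, 0, 0], [0, -0.0135, 0, 0, 0, 0], [0, -0.017, 0, 0, 0, 0], [0, -0.0205, 0, 0, 0, 0], [0, -0.024, -0.0001, 0, 0, 0], [0, -0.028, -0.0001, 0, 0, 0], [0, -0.032, -0.0002, 0, 0, 0], [0, -0.036, -0.0002, 0, 0, 0], [0, -0.04, -0.0003, 0, 0, 0], [0, -0.044, -0.0003, 0, 0, 0], [0, -0.048, -0.0004, 0, 0, 0], [0, -0.052, -0.0004, 0, 0, 0], [0, -0.056, -0.0005, 0, 0, 0], [0, -0.059, -0.0005, 0, 0, 0], [0, -0.062, -0.0005, 0, 0, 0]]

```text
clock: 44.35
eef_pos: [581.5, 38.7, 32.3]
tool_rot: [3.128, -0.001, 0.099]
force: [0.6, -9.2, 9.7]
width: 20.8
```

```bash
python3 st.py;python3 lk.py w
```

```text
44.35 [581.48  38.74  32.29] [ 3.1282e+00 -1.1000e-03  9.9200e-02] F [ 0.62 -9.23  9.65] T [-1.722 -0.162 -0.03 ] 20.7660328219451
tool F [-0.29  9.37 -9.53] T [-1.73  -0.009  0.028]
```

View pics/tw.png

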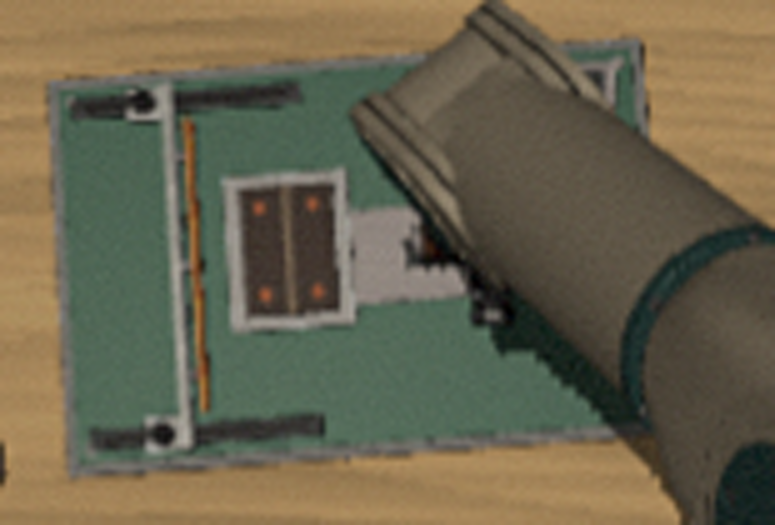

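View pics/sw.png

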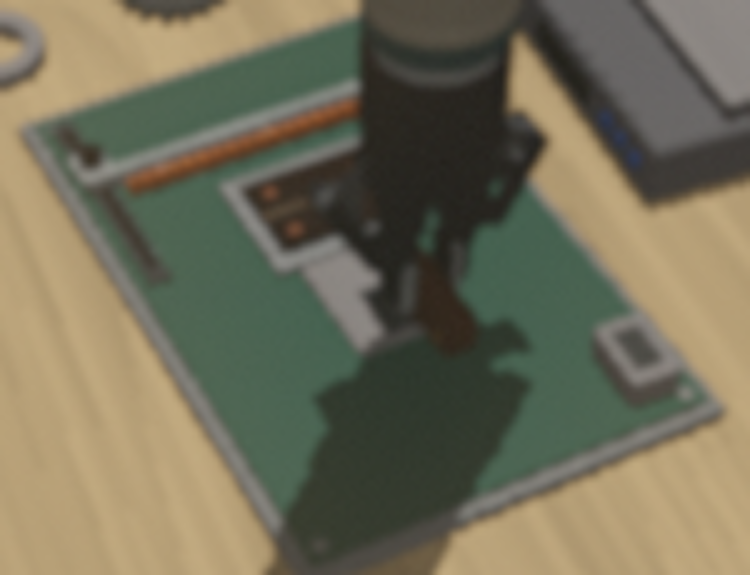

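```bash
python3 fw.py .1 5 1.2 11 1.2
```

```text
[-0.0, -0.005, -0.0012, 0.0, 0.0, 0.0]
[0.0, -0.011, -0.0013, 0.0, 0.0, 0.0]
-> [579.17  51.65  32.73] [3.1316 0.     0.1   ]
```

Emit:
move_arm:
  moves:
    - [[0, -0.001, -0.001, 0, 0, 0], [0, -0.003, -0.0012, 0, 0, 0], [0, -0.005, -0.0012, 0, 0, 0], [0, -0.007, -0.0013, 0, 0, 0], [0, -0.009, -0.0013, 0, 0, 0], [0, -0.011, -0.0013, 0, 0, 0]]

```text
clock: 45.2
eef_pos: [579.2, 53.6, 32.7]
tool_rot: [3.133, -0.0, 0.102]
force: [0.7, -3.6, 2.5]
width: 20.3
```

```bash
python3 st.py;python3 lk.py x
```

```text
45.2 [579.22  53.57  32.67] [ 3.1334e+00 -2.0000e-04  1.0190e-01] F [ 0.71 -3.55  2.46] T [-0.71  -0.078  0.044] 20.269295965318776
tool F [ 0.34  3.63 -2.43] T [-0.715  0.005 -0.044]
```

View pics/tx.png

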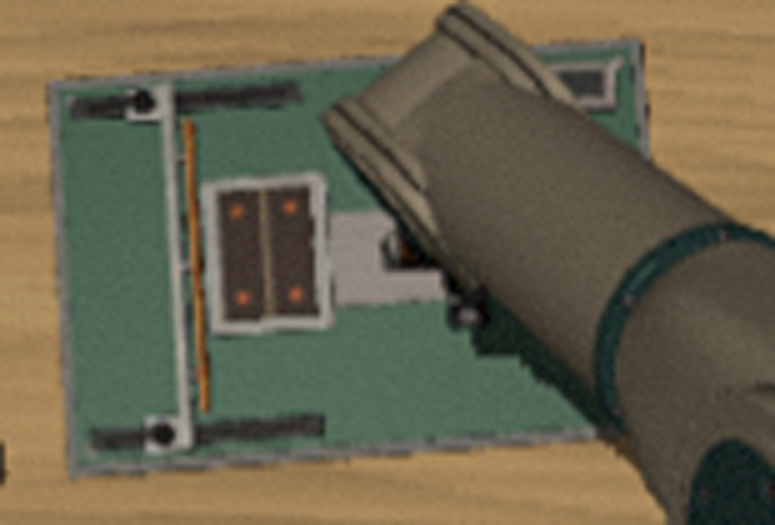

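Emit:
move_arm:
  moves:
    - [[0, -0.001, 0, 0, 0, 0], [0, -0.002, 0, 0, 0, 0], [0, -0.003, 0, 0, 0, 0], [0, -0.004, -0.0001, 0, 0, 0], [0, -0.004, -0.0001, 0, 0, 0]]

```text
clock: 45.92
eef_pos: [579.1, 57.8, 32.8]
tool_rot: [3.134, -0.001, 0.102]
force: [0.2, -2.0, 0.3]
width: 20.9
```

```bash
python3 upd.py 0 -.004 -.0001;python3 st.py
```

```text
[578.77  55.63  32.79]
45.925 [579.05  57.78  32.81] [ 3.1339e+00 -7.0000e-04  1.0180e-01] F [ 0.18 -2.03  0.32] T [-0.47  -0.039 -0.066] 20.91521536314265
tool F [-0.03  2.04 -0.31] T [-0.471 -0.01   0.066]
```

Emit:
move_arm:
  moves:
    - [[0, -0.001, 0, 0, 0, 0], [0, -0.002, 0, 0, 0, 0], [0, -0.003, 0, 0, 0, 0], [0, -0.003, 0, 0, 0, 0]]

```text
clock: 46.42
eef_pos: [578.9, 58.3, 33.0]
tool_rot: [3.131, -0.0, 0.1]
force: [0.6, -6.2, 2.5]
width: 20.9
```

```bash
python3 upd.py 0 -.003 0;python3 st.py
```

```text
[578.47  58.61  32.76]
46.425 [578.89  58.28  33.04] [ 3.1306e+00 -2.0000e-04  1.0050e-01] F [ 0.65 -6.17  2.55] T [-1.416 -0.066  0.055] 20.911588959607716
tool F [ 0.03  6.23 -2.48] T [-1.415 -0.076 -0.056]
```

Emit:
move_arm:
  moves:
    - [[0, -0.0005, -0.0002, 0, 0, 0], [0, -0.001, -0.0003, 0, 0, 0], [0, -0.0015, -0.0004, 0, 0, 0], [0, -0.0015, -0.0004, 0, 0, 0]]

```text
clock: 46.92
eef_pos: [578.8, 58.8, 33.4]
tool_rot: [3.129, 0.0, 0.1]
force: [-0.1, -7.7, 2.0]
width: 20.7
```

```bash
python3 upd.py 0 -.0015 -.0004;python3 st.py
```

```text
[578.32  60.11  33.15]
46.925 [578.77  58.76  33.37] [3.1293e+00 1.0000e-04 1.0000e-01] F [-0.08 -7.74  1.98] T [-1.8   -0.111  0.008] 20.718147380902533
tool F [-0.86  7.72 -1.88] T [-1.802 -0.069 -0.009]
```

Emit:
move_arm:
  moves:
    - [[0, -0.0008, -0.0001, 0, 0, 0], [0, -0.0016, -0.0002, 0, 0, 0], [0, -0.0024, -0.0003, 0, 0, 0], [0, -0.003, -0.0003, 0, 0, 0], [0, -0.003, -0.0003, 0, 0, 0]]

```text
clock: 47.55
eef_pos: [578.6, 59.4, 33.7]
tool_rot: [3.126, 0.001, 0.099]
force: [0.7, -10.4, 3.8]
width: 20.5
```

```bash
python3 upd.py 0 -.003 -.0003;python3 st.py; python3 lk.py y
```

```text
[578.02  63.1   33.42]
47.55 [578.62  59.41  33.74] [3.1261e+00 6.0000e-04 9.8900e-02] F [  0.73 -10.41   3.79] T [-2.546 -0.181  0.008] 20.528185397711688
tool F [-0.3  10.49 -3.62] T [-2.552 -0.071 -0.008]
```

View pics/ty.png

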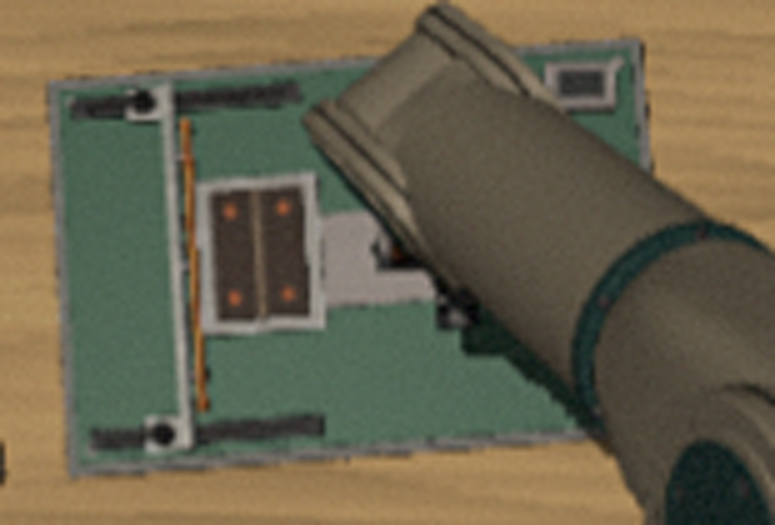

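Emit:
move_arm:
  moves:
    - [[0, -0.001, 0, 0, 0, 0], [0, -0.002, -0.0001, 0, 0, 0], [0, -0.0026, -0.0001, 0, 0, 0], [0, -0.0026, -0.0001, 0, 0, 0], [0, -0.0026, -0.0001, 0, 0, 0], [0, -0.0026, -0.0001, 0, 0, 0]]

```text
clock: 48.4
eef_pos: [578.5, 59.8, 34.0]
tool_rot: [3.123, 0.001, 0.098]
force: [0.4, -14.2, 6.5]
width: 20.7
```

```bash
python3 upd.py 0 -.0026 -.0001;python3 st.py
```

```text
[577.76  65.69  33.49]
48.4 [578.53  59.75  33.97] [3.1231e+00 1.0000e-03 9.7800e-02] F [  0.44 -14.23   6.49] T [-3.341 -0.19   0.112] 20.6971013607514
tool F [-0.95 14.32 -6.22] T [-3.344 -0.135 -0.112]
```

Emit:
move_arm:
  moves:
    - [[0, -0.0003, -0.0004, 0, 0, 0], [0, -0.0005, -0.0008, 0, 0, 0], [0, -0.0005, -0.0008, 0, 0, 0], [0, -0.0005, -0.0008, 0, 0, 0], [0, -0.0005, -0.0008, 0, 0, 0], [0, -0.0005, -0.0008, 0, 0, 0]]

```text
clock: 49.15
eef_pos: [578.4, 60.4, 34.4]
tool_rot: [3.123, 0.001, 0.098]
force: [0.8, -13.9, 3.4]
width: 20.5
```

```bash
python3 upd.py 0 -.0005 -.0008;python3 st.py; python3 lk.py z
```

```text
[577.71  66.19  34.29]
49.15 [578.41  60.41  34.45] [3.1234e+00 1.1000e-03 9.7900e-02] F [  0.84 -13.93   3.43] T [-3.333 -0.357  0.028] 20.50987895327977
tool F [-0.53 14.01 -3.17] T [-3.352  0.03  -0.024]
```

View pics/sz.png

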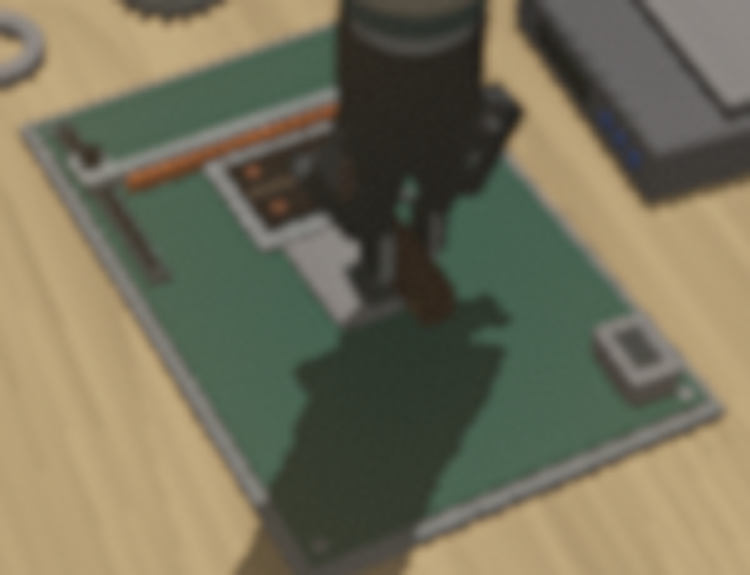

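View pics/tz.png

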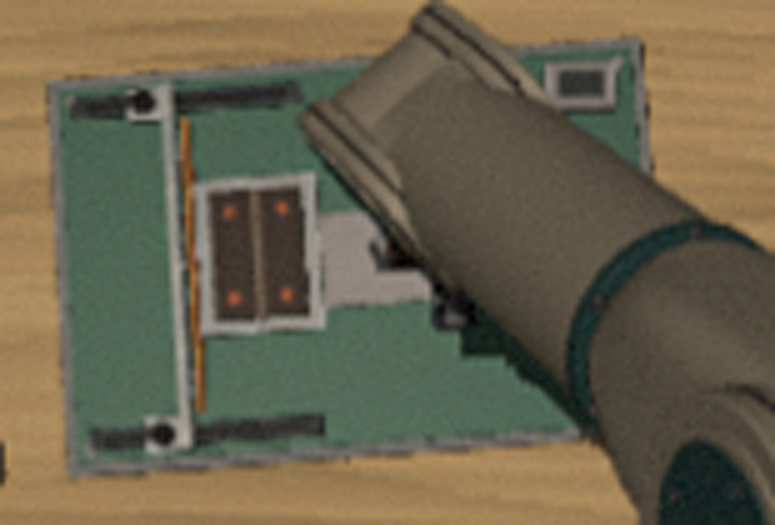

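Emit:
move_arm:
  moves:
    - [[0, 0, 0, 0, 0, 0], [0, 0, 0, 0, 0, 0], [0, 0, 0, 0, 0, 0], [0, 0, 0, 0, 0, 0], [0, 0.002, 0, 0, 0, 0], [0, 0.004, 0, 0, 0, 0], [0, 0.006, 0, 0, 0, 0], [0, 0.009, 0, 0, 0, 0], [0, 0.014, 0, 0, 0, 0], [0, 0.02, -0.002, 0, 0, 0], [0, 0.04, -0.02, 0, 0, 0], [0, 0.06, -0.06, 0, 0, 0], [0, 0.06, -0.08, 0, 0, 0]]

```text
clock: 50.88
eef_pos: [585.2, 7.1, 116.8]
tool_rot: [3.133, -0.003, 0.099]
force: [0.0, 0.3, -1.3]
width: 20.4
```

```bash
python3 upd.py 0 .06 -.08;python3 st.py; python3 lk.py A
python3 plan.py 560,-240,130,.15,0 531.5,-324,90,.15,0 531.5,-324,30,.15,0
```

```text
[583.63   7.29 114.88]
50.875 [585.2    7.14 116.79] [ 3.133  -0.0033  0.0988] F [ 0.02  0.28 -1.3 ] T [ 0.027 -0.036 -0.055] 20.360162688877022
tool F [ 0.04 -0.29  1.3 ] T [0.023 0.038 0.055]
[-0.0482, 0.2438, -0.0127, 0.01, 0.0003, -0.05]
[-0.0849, 0.3242, 0.0281, 0.01, 0.0003, -0.05]
[-0.0849, 0.3236, 0.0881, 0.01, 0.0003, -0.05]
-> [ 531.54 -324.03   30.03] [-3.1416 -0.      0.15  ]
```

View pics/tA.png

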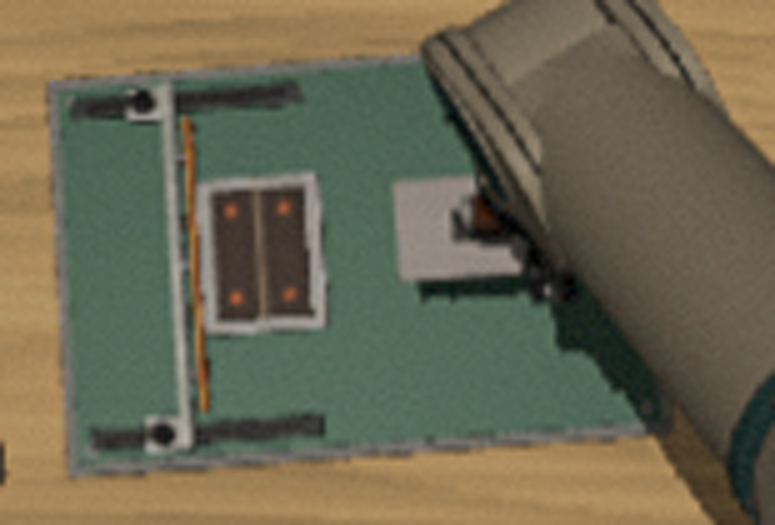

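Emit:
move_arm:
  moves:
    - [[-0.0482, 0.2438, -0.0127, 0.01, 0.0003, -0.05], [-0.0482, 0.2438, -0.0127, 0.01, 0.0003, -0.05], [-0.0482, 0.2438, -0.0127, 0.01, 0.0003, -0.05], [-0.0482, 0.2438, -0.0127, 0.01, 0.0003, -0.05], [-0.0482, 0.2438, -0.0127, 0.01, 0.0003, -0.05], [-0.0849, 0.3242, 0.0281, 0.01, 0.0003, -0.05], [-0.0849, 0.3242, 0.0281, 0.01, 0.0003, -0.05], [-0.0849, 0.3242, 0.0281, 0.01, 0.0003, -0.05], [-0.0849, 0.3242, 0.06, 0.01, 0.0003, -0.05], [-0.0849, 0.3236, 0.0881, 0.01, 0.0003, -0.05], [-0.0849, 0.3236, 0.0881, 0.01, 0.0003, -0.05]]

```text
clock: 52.35
eef_pos: [531.6, -319.3, 27.5]
tool_rot: [-3.136, 0.002, 0.154]
force: [0.3, -1.0, -0.6]
width: 20.6
```

```bash
python3 st.py; python3 -c "
from h import *
d=cam('side');crop(d,240,240,400,360,'sB.png');d=cam('top');crop(d,315,150,415,225,'tB.png')"
```

```text
52.35 [ 531.6  -319.34   27.45] [-3.1359e+00  2.0000e-03  1.5450e-01] F [ 0.33 -0.97 -0.59] T [ 0.002 -0.018 -0.028] 20.595053632865785
tool F [0.18 1.01 0.59] T [-0.001  0.018  0.028]
```

View pics/sB.png

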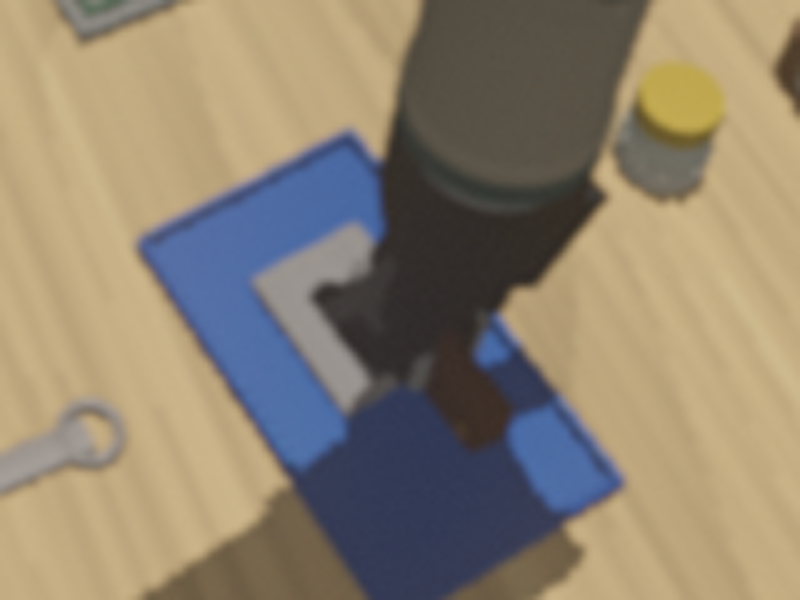

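View pics/tB.png

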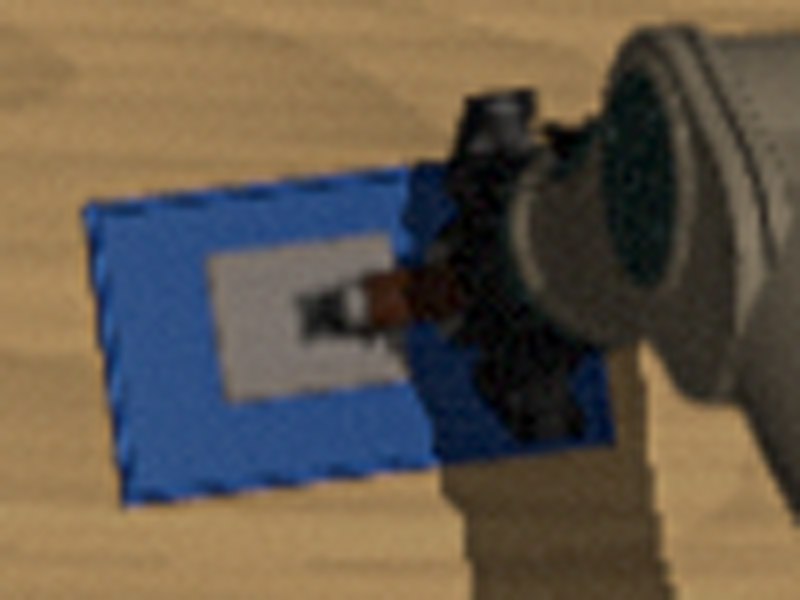

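Lifter hovers inside the tray. Lower, release, retreat.

Emit:
move_arm:
  moves:
    - [[0, 0, 0.003, 0, 0, 0], [0, 0, 0.006, 0, 0, 0], [0, 0, 0.008, 0, 0, 0], [0, 0, 0.0085, 0, 0, 0], [0, 0, 0.0085, 0, 0, 0]]

```text
clock: 53.08
eef_pos: [532.9, -322.9, 22.7]
tool_rot: [-3.141, -0.001, 0.151]
force: [-4.1, 0.6, 9.7]
width: 20.6
```

```bash
python3 st.py
```

```text
53.075 [ 532.85 -322.9    22.69] [-3.1413e+00 -1.4000e-03  1.5110e-01] F [-4.09  0.55  9.74] T [ 0.212  0.588 -0.012] 20.610728312899006
tool F [-3.95 -1.16 -9.74] T [ 0.298 -0.549  0.012]
```

Emit:
move_arm:
  moves:
    - [[0, 0, -0.0005, 0, 0, 0], [0, 0, -0.0005, 0, 0, 0], [0, 0, -0.0005, 0, 0, 0], [0, 0, -0.0005, 0, 0, 0], [0, 0, -0.0005, 0, 0, 0], [0, 0, -0.01, 0, 0, 0], [0, 0, -0.04, 0, 0, 0], [0, 0, -0.09, 0, 0, 0], [0, 0, -0.15, 0, 0, 0], [-0.03, 0.1, -0.2, 0, 0, 0], [-0.03, 0.1, -0.2, 0, 0, 0], [-0.03, 0.1, -0.2, 0, 0, 0]]
  jaw: 0.6

```text
clock: 54.58
eef_pos: [516.5, -432.5, 222.9]
tool_rot: [3.138, -0.002, 0.143]
force: [0.2, 0.2, -0.5]
width: 51.4
```

```bash
python3 st.py; python3 -c "
from h import *
d=cam('side');crop(d,180,130,380,360,'sC.png',s=2);cv2.imwrite('pics/sCf.png',d['color'])
crop(d,200,130,320,220,'sE.png');crop(d,250,250,370,340,'sD.png');d=cam('top');crop(d,160,120,405,225,'tC.png');crop(d,160,120,260,210,'tD.png')"
```

```text
54.575 [ 516.51 -432.46  222.92] [ 3.1379e+00 -2.5000e-03  1.4300e-01] F [ 0.22  0.17 -0.48] T [ 0.041 -0.004 -0.017] 51.42979451217946
tool F [ 0.25 -0.14  0.48] T [0.04  0.009 0.017]
```

View pics/sD.png

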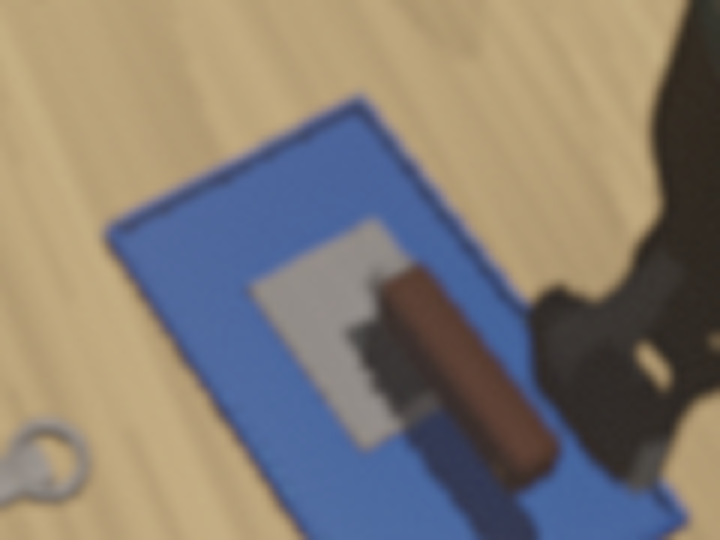

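View pics/tC.png

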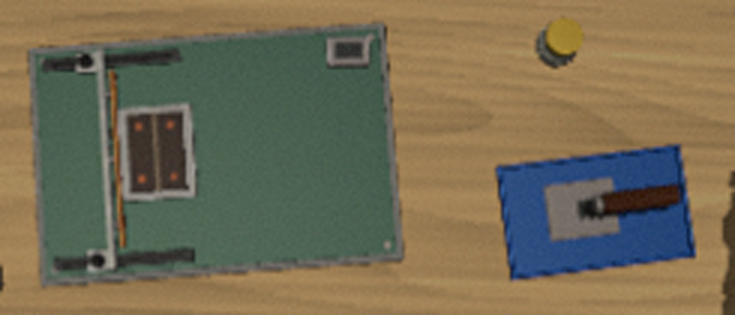

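View pics/sE.png

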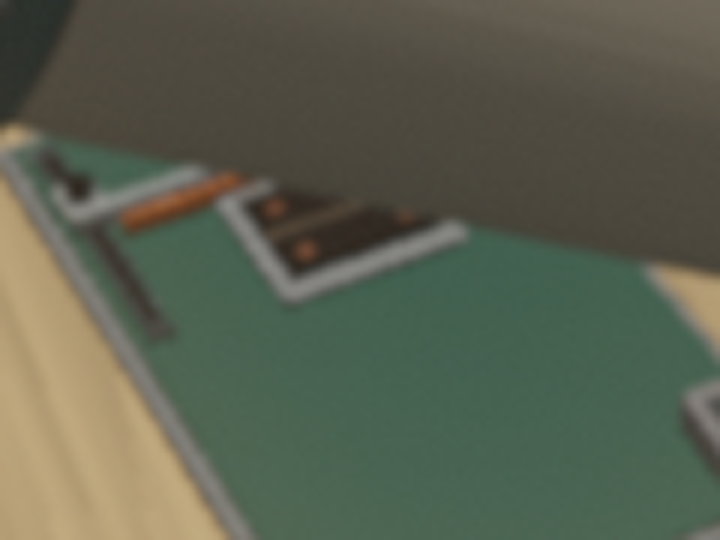

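View pics/tD.png

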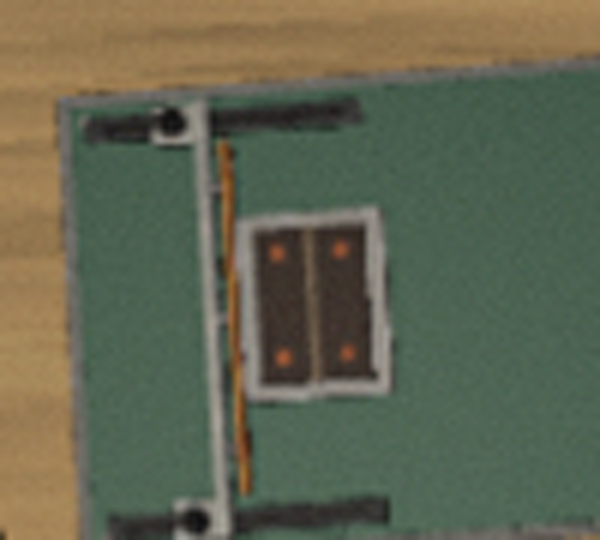

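```bash
cat > or.py <<'E'
from h import *
a=cam('top');cv2.imwrite('pics/topE.png',a['color'])
def cen(im,r0=147,r1=200):
    im=im.astype(float);out=[]
    for r in range(r0,r1):
        row=im[r,190:206];w=np.clip(row[:,2]-row[:,1]-10,0,None)
        if w.sum()>20: out.append((r,190+(w*np.arange(16)).sum()/w.sum(),w.sum()))
    return np.array(out)
i0=cv2.imread('pics/top0.png');c0=cen(i0);c1=cen(a['color'])
print(len(c0),len(c1))
m={int(r):x for r,x,_ in c0};d=[(x-m[int(r)]) for r,x,_ in c1 if int(r) in m and r<200]
print('shift px mean',np.mean(d),np.std(d)/np.sqrt(len(d)),'mm',np.mean(d)*1.53*5/5)
h=len(d)//2;print('upper',np.mean(d[:h]),'lower',np.mean(d[h:]))
# board static reference shift: fence bar columns
g0=cv2.cvtColor(i0,6)[140:215,165:190].astype(np.float32);g1=cv2.cvtColor(a['color'],6)[140:215,165:190].astype(np.float32)
print('ref shift',cv2.phaseCorrelate(g0,g1))
E
python3 or.py; python3 -c "
from padfit import *
a=cam('top')
print(fitpad(a,np.array([(238,218),(378,208),(390,390),(250,400)])/6+[160,120]-.42))
for t in ('gauge_block','marking_jar'):print(t,[(r['score'],r['uv']) for r in models.place_of('top',t)[:2]])
print([(r['score'],r['uv']) for r in models.place_of('top','lifter_blade')[:1]],[(r['score'],r['uv']) for r in models.place_of('top','tray')[:1]])"
```

```text
53 53
shift px mean 0.16316529690021644 0.0972516789736762 mm 0.24964290425733116
upper 0.3725392584324943 lower -0.03845407346419923
ref shift ((0.5194727592902773, 0.3933402694486361), 1.008027383931478)
(array([5.72692143e+02, 1.83089525e+02, 1.00074697e-01]), np.float64(0.8285072282852468))
gauge_block [(0.47, [275.2, 138.8])]
marking_jar [(0.7, [277.6, 138.6]), (0.66, [342.9, 135.2])]
[(0.84, [354.0, 190.4])] [(0.62, [357.7, 189.4])]
```

```bash
python3 - <<'E'
import cv2,numpy as np
i0=cv2.imread('pics/top0.png');i1=cv2.imread('pics/topE.png')
def ecc(y0,y1,x0,x1):
    a=cv2.cvtColor(i0[y0:y1,x0:x1],6).astype(np.float32);b=cv2.cvtColor(i1[y0:y1,x0:x1],6).astype(np.float32)
    W=np.eye(2,3,dtype=np.float32);cc,W=cv2.findTransformECC(a,b,W,cv2.MOTION_TRANSLATION,(3,200,1e-6));return round(float(cc),3),W[:,2].round(3)
for n,r in dict(board_left=(125,220,163,190),gauge=(122,150,255,300),sprocket=(155,190,125,162),ring=(198,228,132,165),boardright=(195,220,240,300),cyl=(225,270,100,160),jar=(120,150,330,360),wrench=(224,285,345,368),orange=(148,200,192,204),pressrow=(150,160,192,204)).items():
    try: print(n,ecc(*r))
    except Exception as e: print(n,'fail')
E
```

```text
board_left (0.999, array([ 0.022, -0.001], dtype=float32))
gauge (0.957, array([-0.067,  0.103], dtype=float32))
sprocket (1.0, array([ 0.01 , -0.012], dtype=float32))
ring (0.998, array([0.025, 0.022], dtype=float32))
boardright (0.999, array([0.047, 0.018], dtype=float32))
cyl (0.97, array([-0.025, -0.016], dtype=float32))
jar (0.998, array([0.011, 0.021], dtype=float32))
wrench (0.997, array([0.002, 0.053], dtype=float32))
orange (0.531, array([-0.519, -0.186], dtype=float32))
pressrow (0.932, array([ 0.874, -9.4  ], dtype=float32))
```

```bash
python3 - <<'E'
import cv2,numpy as np
i0=cv2.imread('pics/top0.png').astype(float);i1=cv2.imread('pics/topE.png').astype(float)
def cen(im,r):
    row=im[r,190:208];w=np.clip(row[:,2]-row[:,1]+15,0,None);return 190+(w*np.arange(18)).sum()/w.sum()
for rr in (range(146,153),range(189,199)):
    d=[cen(i1,r)-cen(i0,r) for r in rr];print(np.round(d,2),np.mean(d))
# ECC
for y0,y1 in((145,154),(188,200)):
    a=i0[y0:y1,191:207,2].astype(np.float32);b=i1[y0:y1,191:207,2].astype(np.float32)
    best=[]
    for s in np.arange(-1.5,1.5,.02):
        M=np.float32([[1,0,s],[0,1,0]]);w=cv2.warpAffine(a,M,(16,y1-y0),flags=cv2.INTER_CUBIC,borderMode=cv2.BORDER_REPLICATE);best.append((((w-b)[:,2:-2]**2).mean(),s))
    print(min(best))
E
```

```text
[-0.2  -0.11 -0.07  0.05  0.03 -0.02  0.04] -0.03963454836748984
[ 0.01 -0.28 -0.16 -0.04 -0.16 -0.02 -0.04 -0.03  0.02 -0.09] -0.07817657842008999
(np.float32(31.702957), np.float64(-0.05999999999999872))
(np.float32(35.15718), np.float64(-0.05999999999999872))
```

```bash
python3 - <<'E'
from h import *
fr=[cam('top')['color'] for _ in range(4)]
s=5
def up(im): return cv2.resize(im[120:225,160:305],None,fx=s,fy=s,interpolation=cv2.INTER_CUBIC)
ref=up(cv2.imread('pics/top0.png')).astype(np.float32)
ims={k:cv2.imread(f'pics/t{k}.png')[:, :725] for k in('4','o','v','w','x','y','z','A')}
ims['end0']=up(cv2.imread('pics/topE.png'))
for i,f in enumerate(fr): ims[f'end{i+1}']=up(f)
for k,im in ims.items():
    im=im.astype(np.float32);o=[]
    for y0,y1 in((128,165),(345,400)):
        b=im[y0:y1,160:240,2];best=[]
        for sh in np.arange(-6,4,.1):
            M=np.float32([[1,0,sh],[0,1,0]]);w=cv2.warpAffine(ref[y0:y1,150:250,2],M,(100,y1-y0),flags=cv2.INTER_LINEAR)[:,10:90];best.append((((w-b)[:,6:-6]**2).mean(),sh))
        o.append(min(best)[1]/s)
    print(k,np.round(o,3),'mm',np.round(-np.mean(o)*3.3,2))
E
```

```text
4 [ 0.02 -0.02] mm 0.0
o [ 0.02 -0.  ] mm -0.03
v [ 0.02 -0.  ] mm -0.03
w [ 0.02 -0.  ] mm -0.03
x [-0. -0.] mm 0.0
y [-0.34 -0.24] mm 0.96
z [-0.64 -0.28] mm 1.52
A [-0.04 -0.06] mm 0.17
end0 [-0.06 -0.06] mm 0.2
end1 [-0.08 -0.06] mm 0.23
end2 [-0.06 -0.08] mm 0.23
end3 [-0.06 -0.08] mm 0.23
end4 [-0.06 -0.06] mm 0.2
```

```bash
python3 - <<'E'
from h import *
s=5
def up(im): return cv2.resize(im[120:225,160:305],None,fx=s,fy=s,interpolation=cv2.INTER_CUBIC)
i0=cv2.imread('pics/top0.png');ref=up(i0).astype(np.float32)
ims={k:cv2.imread(f'pics/t{k}.png')[:, :725] for k in('4','x','y','z','A')}
ims['end']=up(cv2.imread('pics/topE.png'))
for k,im in ims.items():
    im=im.astype(np.float32);o=[]
    for y0,y1,x0,x1 in((128,165,178,212),(345,400,194,230)):
        b=im[y0:y1,x0:x1,2];best=[]
        for sh in np.arange(-7,4,.1):
            M=np.float32([[1,0,sh],[0,1,0]]);w=cv2.warpAffine(ref[y0:y1,x0-10:x1+10,2],M,(x1-x0+20,y1-y0),flags=cv2.INTER_LINEAR)[:,10:-10];best.append((((w-b)**2).mean(),sh))
        o.append(min(best)[1]/s)
    print(k,np.round(o,3),'mm',np.round(-np.mean(o)*3.3,2))
E
```

```text
4 [-0.   -0.02] mm 0.03
x [-0. -0.] mm 0.0
y [-0.56 -0.52] mm 1.78
z [-0.88 -0.66] mm 2.54
A [-0.1  -0.12] mm 0.36
end [-0.1  -0.12] mm 0.36
```

```bash
python3 -c "
from cell import job,ctrl
print(job.finish_job());print(ctrl.read_state()['clock'])"
```

```text
the job is handed in; nothing more can be done
None
the job is handed in; nothing more can be done
```

I finished the task and handed it in with about 16 s to spare. It took two tries at the tipping, because the lifter fell out of the gripper on the first.

**What went wrong:** my first grip on the handle was too shallow. The fingertips appear to sit about 15 mm above where the reported tool position puts them. The lifter came loose during the first lift and ended up on its side against the gauge block. I picked it up, set it upright on the table, gripped it deeper and tipped the pad cleanly. I could not measure how hard the lifter hit the pad or board when it fell. If that went over 25 N on the pad or 30 N on the board, the run has already failed.

**Last checks, from the camera pictures:**
- **Pad:** it lies lining up and parallel to the fence, with its yaw measured at 0.10 rad against 0.10 for the rails. It is well within 60 mm of the fence's middle.
- **Seating force:** at full press the push was about 14 N, of which roughly 3 N was sliding. The strip's deflection read 1.8 mm partway through the press (about 9 N), then 1.5 to 2.5 mm at full press depending on the picture window (about 8 to 13 N). I held the full press for about a second.
- **Resting contact:** after I backed off, the strip was still pressed in by 0.2 to 0.4 mm, about 1 to 2 N.
- **Lifter:** it lies flat in the tray, with the gripper open and clear of everything.
- **Bystanders:** picture comparison with the start shows none of them moved noticeably.

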